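Clear, load and lock the batch-drilling fixture

ROBOT

A 7-joint arm with a two-finger parallel gripper is mounted at the origin on the work surface. World frame = base frame: x ahead of the robot, y to its left, z up, the work surface at z = 0. Lengths are in m, angles in degrees, forces in N, time in s.
With the tool pointing down it reaches from about 0.425 to 0.875 m from the base axis. Payload 4.7 kg.
Tool frame: the origin (TCP) lies at the centre of the arm's flange, where the gripper is bolted on; the fingertips stand 182 mm ahead of it and the grasp point (between the pads) lies 164 mm ahead of it (env.grip_depth is the distance from the TCP to the grasp point, in m); z points along the fingers, y is the line along which they close (so a half turn about z gives the same grasp; the last joint's range is limited). The gripper opens to 87 mm and grips with 3 to 60 N. Pads are 19 mm wide; open, the fingers measure 117 mm over their backs; the gripper's body (75 mm by 190 mm) begins 51 mm behind the grasp point.
Start: joints at [72.313, 18.392, -4.016, 83.108, 1.295, 78.541, -3.26], TCP at [0.206, -0.616, 0.405] pointing down, gripper open.
Joint ranges: [-163.93, 163.93], [-17.29, 119.83], [-79.2, 71.16], [3.27, 140.29], [-89.18, 269.18], [5.43, 117.66], [-154.24, 154.24]. Speed limits (degrees/s): [147.25, 147.25, 180, 180, 180, 180, 180].

INTERFACE

Orientations are given as [roll, pitch, yaw] about the fixed x, y, z axes, in that order (R = Rz(yaw) Ry(pitch) Rx(roll)).
In Python, from cell import env gives the robot as it stands. The module is installed in compiled form; this text tells all that it offers.
- The arm moves only by the tool send_rows, never from a script. Its arguments are lists of equal length, an entry for each row: "xyz": the shift along the tool's x, y, z in m, a list of three; "rotation": the turn, a rotation vector about the tool's x, y, z in rad, a list of three; "jaw": the opening, from 0 (shut) to 1 (fully open). A call has 1 to 20 rows; each row shifts and turns the commanded pose from where the row before left it, along the tool's axes as they then stand; what a row does not reach is not made up. A row lasts 1/10 s, in which the tool goes at most 50 mm and 8.59 degrees, less where a joint would pass 70% of its speed; a pose out of reach is approached as far as the arm can. A call is refused whole if a number of a shift passes 0.05 or a number of a turn 0.15, either way. A call with a gripper value outside its range is refused whole. The fingers move at their own pace and stop on an object; "newtons" is the grip in N (left out, the last holds). Time passes only in rows, so rows that do not move let the fingers close. It gives the time, the measured TCP pose, the force, the opening and the grip force at its end, in the units of the state.
- env.get_obs(): the state, without advancing time (a new reading comes with each control period).
- env.read_camera(name): name is "side" or "top" or "wrist"; returns a dict with "image" (480x640x3 uint8, blue, green, red), "fx", "fy", "cx", "cy" (pixels), "R" (3x3) and "t" (3): a world point X has camera coordinates R X + t. Camera axes: x right, y down, z forward; pixel columns grow to the right and rows downward; lengths in m; the calibration is good to about 2 mm. The wrist camera is an equidistant fisheye: a pixel r from the principal point sees the ray r / f radians off the axis. A picture is of the moment at which its call begins. There is no depth.
- env.sign_off(): hands the job in; it is judged then, once.
The state is a dict: "time_s": time; "qpos": joint angles; "joint_velocities": joint speeds; "effort": joint torques, N m; "tool_pos": TCP position; "tool_rot": TCP orientation; "force": force on the tool from outside, world axes, zero at the start; "wrist_torque": the same for the moment, N m; "grip_width": finger opening in m; "grasp_force": force on a finger pad.
Only numpy, scipy, OpenCV 4.12 (cv2) and the standard library are available. Lean on these libraries where they do the work, as an engineer would, in place of code of your own. Each camera call takes 0.05 s, during which the arm holds its last target. There are 200 camera calls.

TASK

Get the drilling fixture ready for the next batch: loosen its clamp knob, draw the sliding jaw right back to its end stop, push all the chips off the bed into the trough in front with the scraper block and stand the scraper back upright on its rubber mat. Then lay every blank from the stock board flat on the bed, lengthwise across it and side by side in one row in the middle of the bed's width, push the jaw up firmly until it squeezes the whole row against the fence, and tighten the knob fully so that the row stays closed up. Leave the wax tin and the tape roll where they are.

Things in the scene. Friction and masses are not known exactly. Their poses are not given: they have to be found in the camera images.
- fixture: drilling fixture, screwed to the bench: aluminium-topped bed 130 mm (its x) by 360 mm (y), top 48 mm above the bench; origin at bench level under the bed's centre; x points away from the trough, y to the fence. Along the bed's edge at x = -65 mm is an open chip trough, inside 77 mm in x, 354 mm in y, floor 5 mm and outer rim 34 mm above the bench
- fence: fixed wooden fence across the bed's +y end: 120 mm wide in x, 34 mm thick, 24 mm high above the bed; origin at bed level in the middle of the face that looks at the jaw (fixture y = 145 mm); axes as the fixture's
- jaw: upright steel jaw plate on the sliding carriage, parallel to the fence: 120 mm wide in x, 18 mm thick, top 24 mm above the bed; origin at bed level in the middle of the face that looks at the fence; axes as the fixture's. Behind it (-y) the carriage's sole plate, top 15 mm above the bed, reaches to 79 mm behind the face
- carriage (a joint): opening of the jaw in m: the distance from jaw face to fence face, 0 to 0.20 (the end stop, fully back). It slides along the fixture's y with about 1.5 N of friction when the knob is loose; the knob can be used to pull and push it
- clamp_knob (a joint): angle of the clamp knob in rad, 0 = fully tight (stop), grows as it is loosened, counterclockwise seen from above, up to 2.6 (stop). The clamp starts to bite below 1.2; above that the jaw slides freely. Needs about 0.15 N m; stays where it is left
- knob_grip (a point): point on the clamp knob's upright axis, 45 mm behind the jaw face and 50 mm above the bed, where to grip it. The knob is a black wing bar 64 mm long, 14 mm wide, 25 mm high (31 to 56 mm above the bed) on a round hub; the bar lies along this point's x axis, which is the fixture's x axis when the knob is at 0, and turns with the knob
- trough_mid (a point): middle of the trough's floor, 5 mm above the bench; axes as the fixture's
- stock_board: dark wooden board 210 x 170 x 9 mm on the bench on which the blanks lie; origin at the centre of its underside
- mat: black rubber mat 180 x 140 x 4 mm on the bench, the scraper's place; origin at the centre of its underside
- scraper: scraper block, 120 g: a rubber foot 28 mm (own x) by 80 mm (own y) by 16 mm high, and on it a wooden grip 18 mm (x) by 70 mm (y) up to 62 mm high; origin at the centre of its underside; starts standing upright on the mat
- blank1: a plain wooden blank, 56 (its own x) by 32 (y) by 28 mm high, 50 g; origin at the centre of its underside; starts flat on the stock board, long side roughly along the board's x. May be absent (3 to 5 of the five are there)
- blank2: a plain wooden blank, 56 (its own x) by 32 (y) by 28 mm high, 50 g; origin at the centre of its underside; starts flat on the stock board, long side roughly along the board's x. May be absent (3 to 5 of the five are there)
- blank3: a plain wooden blank, 56 (its own x) by 32 (y) by 28 mm high, 50 g; origin at the centre of its underside; starts flat on the stock board, long side roughly along the board's x. May be absent (3 to 5 of the five are there)
- blank4: a plain wooden blank, 56 (its own x) by 32 (y) by 28 mm high, 50 g; origin at the centre of its underside; starts flat on the stock board, long side roughly along the board's x. May be absent (3 to 5 of the five are there)
- blank5: a plain wooden blank, 56 (its own x) by 32 (y) by 28 mm high, 50 g; origin at the centre of its underside; starts flat on the stock board, long side roughly along the board's x. May be absent (3 to 5 of the five are there)
- chip1: a small loose wood chip, about 19 x 13 x 8 mm, 10 g, lying on the fixture's bed between fence and jaw at the start; origin at the centre of its underside. May be absent (4 to 6 of the six are there)
- chip2: a small loose wood chip, about 19 x 13 x 8 mm, 10 g, lying on the fixture's bed between fence and jaw at the start; origin at the centre of its underside. May be absent (4 to 6 of the six are there)
- chip3: a small loose wood chip, about 19 x 13 x 8 mm, 10 g, lying on the fixture's bed between fence and jaw at the start; origin at the centre of its underside. May be absent (4 to 6 of the six are there)
- chip4: a small loose wood chip, about 19 x 13 x 8 mm, 10 g, lying on the fixture's bed between fence and jaw at the start; origin at the centre of its underside. May be absent (4 to 6 of the six are there)
- chip5: a small loose wood chip, about 19 x 13 x 8 mm, 10 g, lying on the fixture's bed between fence and jaw at the start; origin at the centre of its underside. May be absent (4 to 6 of the six are there)
- chip6: a small loose wood chip, about 19 x 13 x 8 mm, 10 g, lying on the fixture's bed between fence and jaw at the start; origin at the centre of its underside. May be absent (4 to 6 of the six are there)
- wax_tin: bystander: steel tin 50 mm tall, 64 mm across, standing on the bench; origin at the centre of its underside
- tape: bystander: roll of paper tape, 80 mm across and 25 mm high, lying flat; origin at the centre of its underside
There are look-alikes about, which are no part of the job. What is shaped like the blank4 but blue or yellow is not meant.

How it is judged:
By the outcome, as a careful person would: the job done as asked, in the order asked, and still so for the second after the job is handed in, with the robot touching nothing.
Of blank1, blank2, blank3, blank4, blank5 only 3 to 5 are there at a start; the rules pass over those that are not, and their reading is None.
Of chip1, chip2, chip3, chip4, chip5, chip6 only 4 to 6 are there at a start; the rules pass over those that are not, and their reading is None.
At some moment in a run one of blank1, blank2, blank3, blank4, blank5 may be knocked a few centimetres aside while the robot is not near it.
Once in a run the grip may slacken for a moment while it holds something.
It also fails if it takes over 210 s, if anything falls off the work surface, if the arm or the gripper's body presses on something with over 40 N, if the wrist force passes 120 N, or if a joint passes its speed limit or range.

## Working session

There is one attempt and no reset: what is moved stays moved. The work goes in short steps, Python scripts to look and compute and a tool call to move; the robot and the scene stay as the last step left them, time stands still between calls to the robot, and variables do not carry over. Pictures are saved under pics/ and viewed, at most 14 in all, crops included, and the job is handed in when it is done.

Besides the shell and the picture viewer there is one more tool, called as name(argument=value, ...), one argument or row to a line, values as JSON. send_rows: Moves the arm, as the interface text tells. Its arguments: {"type":"object","properties":{"xyz":{"type":"array"},"rotation":{"type":"array"},"jaw":{"type":"array"},"newtons":{"type":"number"}},"required":["xyz","rotation","jaw"]}

```bash
mkdir -p pics; ls; python3 - <<'E'
from cell import env
import cv2
o=env.get_obs(); print({k:o[k] for k in('time_s','tool_pos','tool_rot','force','grip_width')})
for n in('top','side'):
    c=env.read_camera(n); cv2.imwrite(f'pics/{n}0.png',c['image']); print(n,c['fx'],c['fy'],c['cx'],c['cy'],c['R'],c['t'])
E
```

```text
pics
{'time_s': 0.0, 'tool_pos': array([ 0.20610589, -0.61624431,  0.4036645 ]), 'tool_rot': array([-1.79891270e+02,  3.42623259e-03,  1.84973180e+01]), 'force': array([-0.32988569, -0.05204235, -0.56952679]), 'grip_width': 0.08666041838912882}
top 537.0682081030337 537.0682081030337 315.2326810266438 240.74017595451778 [[-0.00195071 -0.99999506 -0.00246618]
 [-0.98453859  0.00235252 -0.17515202]
 [ 0.17515696  0.00208638 -0.98453831]] [0.07423222 0.5529183  1.14686039]
side 614.5485612729509 614.5485612729509 315.3582565513418 232.37963344551702 [[ 0.99881049 -0.04168048  0.02530501]
 [ 0.00221454 -0.47965199 -0.87745602]
 [ 0.04871038  0.87646831 -0.47898913]] [-0.55067089  0.1010195   1.32602357]
```

View pics/top0.png

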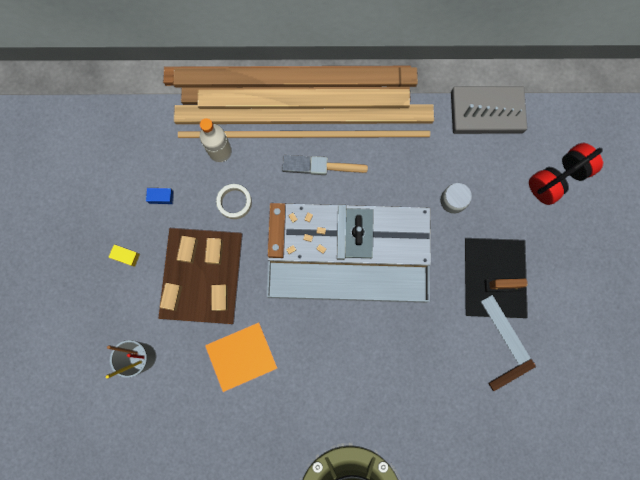

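View pics/side0.png

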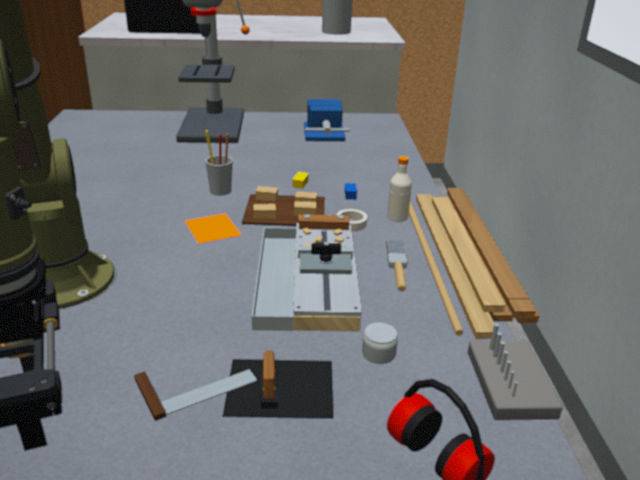

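The top view has the fence at left (275,230), the knob at (358,231), six chips on the bed, four blanks on the board at (200,275) and the scraper on the mat at (505,284). The fixture axes lie roughly along the world axes. Next I'll enlarge crops for measuring.

```bash
cat > h.py <<'E'
from cell import env
import cv2, numpy as np
def p2w(c,u,v,z):
    R=np.array(c['R']);t=np.array(c['t']);o=-R.T@t
    d=R.T@np.array([(u-c['cx'])/c['fx'],(v-c['cy'])/c['fy'],1]); return o+d*(z-o[2])/d[2]
def crop(im,u0,v0,u1,v1,s):
    a=cv2.resize(im[v0:v1,u0:u1],None,fx=s,fy=s,interpolation=cv2.INTER_CUBIC)
    for u in range(-(-u0//10)*10,u1,10):
        cv2.line(a,((u-u0)*s,0),((u-u0)*s,8 if u%50 else 20),(0,0,255),1)
    for v in range(-(-v0//10)*10,v1,10):
        cv2.line(a,(0,(v-v0)*s),(8 if v%50 else 20,(v-v0)*s),(0,0,255),1)
    return a
E
python3 - <<'E'
from h import *
c=env.read_camera('top');im=c['image']
cv2.imwrite('pics/fx.png',crop(im,262,198,438,306,4))
a=crop(im,156,224,246,326,5);b=crop(im,460,234,532,324,4)
b=cv2.copyMakeBorder(b,0,a.shape[0]-b.shape[0],0,0,cv2.BORDER_CONSTANT)
cv2.imwrite('pics/sm.png',np.hstack([a,b]))
E
```

```text
(no output)
```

View pics/fx.png

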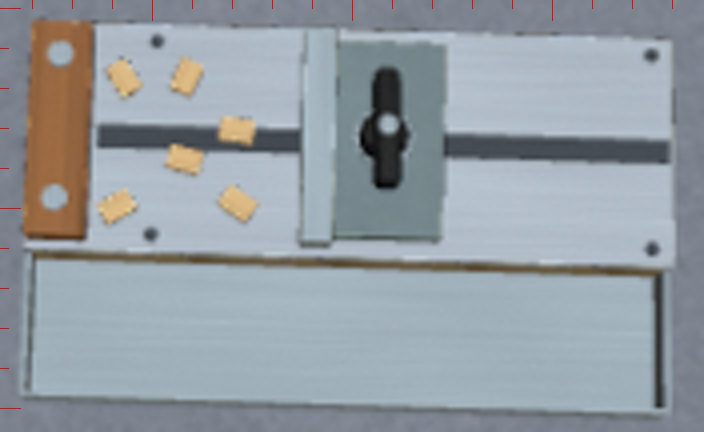

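View pics/sm.png

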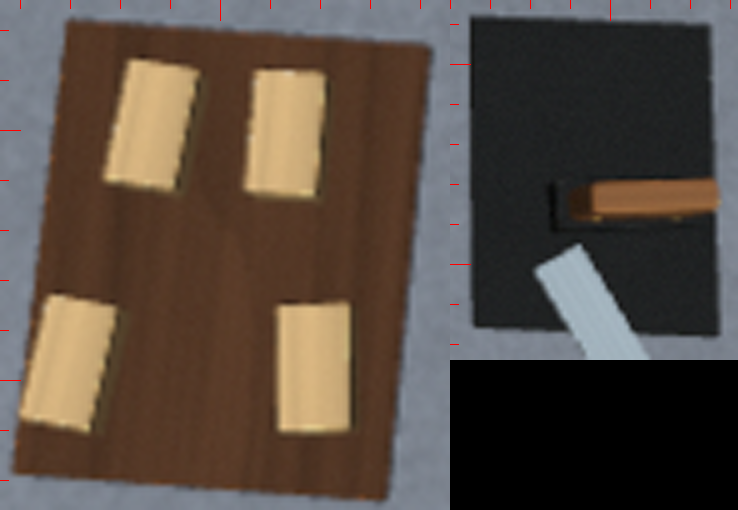

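The fixture crop shows screws at (157,41), (150,234), (651,55) and (652,249), the knob bar running (387,68)–(386,188), and the jaw's front edge at about x=302. There are four blanks, with corners readable. The scraper foot's left side is at about (552,182–230), and its handle leans to the right because of perspective. The saw tip lies just in front of it.

```bash
python3 - <<'E'
from h import *
np.set_printoptions(precision=4,suppress=True)
c=env.read_camera('top')
R=np.array(c['R']);print('cam',-R.T@np.array(c['t']))
f=lambda p,z:p2w(c,262+p[0]/4,198+p[1]/4,z)[:2]
for n,p,z in [('s1',(157,41),.048),('s2',(150,234),.048),('s3',(651,55),.048),('s4',(652,249),.048),('bedUR',(672,40),.048),('bedLR',(672,268),.048),
 ('fenceUL',(34,20),.072),('fUR',(95,24),.072),('fLR',(86,240),.072),('fLL',(24,236),.072),('rimL',(22,396),.034),('rimR',(668,413),.034),
 ('jUL',(305,27),.072),('jLL',(300,244),.072),('jUR',(338,28),.072),('jLR',(331,244),.072),('k1',(387,68),.104),('k2',(386,188),.104),
 ('c1',(124,77),.056),('c2',(186,77),.056),('c3',(237,131),.056),('c4',(184,159),.056),('c5',(117,207),.056),('c6',(237,203),.056)]:
    print(n,f(p,z))
for n,P in dict(B1=[(130,60),(200,72),(180,190),(105,182)],B2=[(255,70),(325,72),(318,196),(243,192)],B3=[(48,295),(117,308),(88,431),(20,417)],B4=[(277,304),(349,302),(350,432),(278,433)]).items():
    W=np.array([p2w(c,156+a/5,224+b/5,.037)[:2] for a,b in P]); d=(W[0]+W[1]-W[2]-W[3])/2; e=(W[0]+W[3]-W[1]-W[2])/2
    print(n,W.mean(0),'yaw',np.degrees(np.arctan2(d[1],d[0])),np.degrees(np.arctan2(-e[0],e[1])),np.linalg.norm(d),np.linalg.norm(e))
g=lambda a,b,z:p2w(c,460+(a-450)/4,234+b/4,z)[:2]
print('foot',g(554,183,.02),g(554,231,.004),'grip top',g(594,182,.066),g(594,217,.066),g(718,179,.066),g(718,213,.066))
print('mat',g(471,16,.004),g(710,25,.004),g(720,335,.004),g(473,326,.004),'sawtip',g(535,268,.01),g(580,244,.01))
E
```

```text
cam [0.3436 0.0705 1.2262]
s1 [0.6276 0.1044]
s2 [0.5178 0.108 ]
s3 [ 0.6189 -0.1734]
s4 [ 0.5088 -0.1698]
bedUR [ 0.6275 -0.1855]
bedLR [ 0.4982 -0.1804]
fenceUL [0.634  0.1717]
fUR [0.6316 0.138 ]
fLR [0.5111 0.1419]
fLL [0.5133 0.1756]
rimL [0.4295 0.179 ]
rimR [ 0.4194 -0.178 ]
jUL [0.6296 0.022 ]
jLL [0.5086 0.0258]
jUR [0.629  0.0038]
jLR [0.5086 0.009 ]
k1 [ 0.599  -0.0203]
k2 [ 0.5339 -0.0187]
c1 [0.6052 0.1225]
c2 [0.6051 0.0879]
c3 [0.5743 0.0596]
c4 [0.5586 0.089 ]
c5 [0.5317 0.126 ]
c6 [0.5338 0.0598]
B1 [0.5367 0.3614] yaw -8.265399574599787 -8.050514586272987 0.055103930412839904 0.03306054078656185
B2 [0.5336 0.3023] yaw -2.5743393277084183 -2.522512934448173 0.05590889928261941 0.03260574284707478
B3 [0.4308 0.395 ] yaw -10.645555634629428 -11.130327567380487 0.054911091872864325 0.031149969171757632
B4 [0.4284 0.2865] yaw 2.135118560104511 1.0716788580847925 0.05706712270527264 0.031801175173978354
foot [ 0.4681 -0.311 ] [ 0.4425 -0.3145] grip top [ 0.4639 -0.3181] [ 0.445 -0.317] [ 0.4654 -0.3853] [ 0.447  -0.3839]
mat [ 0.5667 -0.2737] [ 0.5611 -0.4113] [ 0.3838 -0.4045] [ 0.3891 -0.2658] sawtip [ 0.4212 -0.3007] [ 0.4346 -0.3268]
```

Measured values:
- **Fixture:** yaw about -1.8°, with its axis line at x ≈ 0.5676 + 0.031·y. The fence face is at (0.571, 0.140), the jaw opening is about 0.116, and the knob is at (0.567, -0.020), tight.
- **Scraper:** at (0.455, -0.351), yaw +1.5°.

I'll move above the knob.

send_rows(
  xyz=[
    [0,0,0],
    [0,0,0],
    [0,0,0],
    [0.0214,-0.038,0.0065],
    [0.0214,-0.038,0.0065],
    [0.0214,-0.038,0.0065],
    [0.0214,-0.038,0.0065],
    [0.0214,-0.038,0.0065],
    [0.0214,-0.038,0.0065],
    [0.0214,-0.038,0.0065],
    [0.0214,-0.038,0.0065],
    [0.0214,-0.038,0.0065],
    [0.0214,-0.038,0.0065],
    [0.0214,-0.038,0.0065],
    [0.0214,-0.038,0.0065],
    [0.0214,-0.038,0.0065],
    [0.0214,-0.038,0.0065],
    [0.0214,-0.038,0.0065],
    [0.0214,-0.038,0.0065],
    [0,0,0],
  ],
  rotation=[
    [0,0,0.118],
    [0,0,0.118],
    [0,0,0.118],
    [0,0,0],
    [0,0,0],
    [0,0,0],
    [0,0,0],
    [0,0,0],
    [0,0,0],
    [0,0,0],
    [0,0,0],
    [0,0,0],
    [0,0,0],
    [0,0,0],
    [0,0,0],
    [0,0,0],
    [0,0,0],
    [0,0,0],
    [0,0,0],
    [0,0,0],
  ],
  jaw=[0.6,0.6,0.6,0.6,0.6,0.6,0.6,0.6,0.6,0.6,0.6,0.6,0.6,0.6,0.6,0.6,0.6,0.6,0.6,0.6],
  newtons=30,
)

```text
time_s: 2.2
tool_pos: [0.5687, -0.0123, 0.3]
tool_rot: [-179.7, -0.0, -1.2]
force: [-1.4, 0.5, 0.1]
grip_width: 0.0527
grasp_force: 0.0
```

send_rows(
  xyz=[
    [-0.002,0.008,0],
    [0,0,0.013],
    [0,0,0.013],
    [0,0,0.012],
    [0,0,0],
    [0,0,0],
    [0,0,0],
    [0,0,0],
    [0,0,0],
    [0,0,0],
  ],
  rotation=[
    [0,0,0.008],
    [0,0,0],
    [0,0,0],
    [0,0,0],
    [0,0,0],
    [0,0,0],
    [0,0,0],
    [0,0,0],
    [0,0,0],
    [0,0,0],
  ],
  jaw=[0.6,0.6,0.6,0.6,0,0,0,0,0,0],
)

```text
time_s: 3.2
tool_pos: [0.5655, -0.022, 0.2633]
tool_rot: [-179.5, -0.1, -2.0]
force: [0.8, 8.9, -2.1]
grip_width: 0.0136
grasp_force: 30.0
```

send_rows(
  xyz=[
    [0.001,-0.0015,0],
    [0,0,0],
    [0,0,0],
    [0,0,0],
    [0,0,0],
    [0,0,0],
    [0,0,0],
    [0,0,0],
    [0,0,0],
    [0,0,0],
    [0,0,0],
    [0,0,0],
    [0,0,0],
    [0,0,0],
    [0,0,0],
    [0,0,0],
    [0,0,0],
    [0,0,0],
    [0,0,0],
    [0,0,0],
  ],
  rotation=[
    [0,0,0],
    [0,0,-0.1],
    [0,0,-0.1],
    [0,0,-0.1],
    [0,0,-0.1],
    [0,0,-0.1],
    [0,0,-0.1],
    [0,0,-0.1],
    [0,0,-0.1],
    [0,0,-0.1],
    [0,0,-0.1],
    [0,0,-0.1],
    [0,0,-0.1],
    [0,0,-0.1],
    [0,0,-0.1],
    [0,0,-0.1],
    [0,0,-0.1],
    [0,0,-0.1],
    [0,0,-0.1],
    [0,0,0],
  ],
  jaw=[0,0,0,0,0,0,0,0,0,0,0,0,0,0,0,0,0,0,0,0],
)

```text
time_s: 5.2
tool_pos: [0.5686, -0.0258, 0.2634]
tool_rot: [179.5, 0.0, 101.0]
force: [10.2, 0.6, -8.8]
grip_width: 0.0137
grasp_force: 30.0
```

send_rows(
  xyz=[
    [0,0.001,0],
    [-0.0081,-0.0018,0],
    [-0.0081,-0.0018,0],
    [-0.0081,-0.0018,0],
    [-0.0081,-0.0018,0],
    [-0.0081,-0.0018,0],
    [-0.0081,-0.0018,0],
    [-0.0081,-0.0018,0],
    [-0.0081,-0.0018,0],
    [-0.0081,-0.0018,0],
    [-0.0081,-0.0018,0],
    [0,0,0],
  ],
  rotation=[
    [0,0,0],
    [0,0,0],
    [0,0,0],
    [0,0,0],
    [0,0,0],
    [0,0,0],
    [0,0,0],
    [0,0,0],
    [0,0,0],
    [0,0,0],
    [0,0,0],
    [0,0,0],
  ],
  jaw=[0,0,0,0,0,0,0,0,0,0,0,0],
)

```text
time_s: 6.4
tool_pos: [0.5665, -0.1077, 0.2634]
tool_rot: [179.6, -0.1, 100.9]
force: [7.5, 1.9, -5.8]
grip_width: 0.0139
grasp_force: 30.0
```

send_rows(
  xyz=[
    [-0.003,-0.0006,0],
    [-0.003,-0.0006,0],
    [-0.003,-0.0006,0],
    [0,0,0],
  ],
  rotation=[
    [0,0,0],
    [0,0,0],
    [0,0,0],
    [0,0,0],
  ],
  jaw=[0,0,0,0],
)

```text
time_s: 6.8
tool_pos: [0.5666, -0.1098, 0.2633]
tool_rot: [179.5, -0.6, 101.2]
force: [6.5, 15.9, -4.3]
grip_width: 0.0139
grasp_force: 30.0
```

send_rows(
  xyz=[
    [0,0,0],
    [0,0,0],
    [0,0,0],
    [0,0,-0.038],
    [0,0,-0.038],
    [0,0,0],
    [0,0,0],
    [-0.033,-0.0168,0],
    [-0.033,-0.0168,0],
    [-0.033,-0.0168,0],
    [-0.033,-0.0168,0],
    [-0.033,-0.0168,0],
    [-0.033,-0.0168,0],
    [-0.033,-0.0168,0],
    [0,0,0.04],
    [0,0,0.03],
    [0,0,0],
  ],
  rotation=[
    [0,0,0],
    [0,0,0],
    [0,0,0],
    [0,0,0],
    [0,0,0],
    [0,0,0.083],
    [0,0,0.083],
    [0,0,0],
    [0,0,0],
    [0,0,0],
    [0,0,0],
    [0,0,0],
    [0,0,0],
    [0,0,0],
    [0,0,0],
    [0,0,0],
    [0,0,0],
  ],
  jaw=[0.6,0.6,0.6,0.6,0.6,0.6,0.6,0.6,0.6,0.6,0.6,0.6,0.6,0.6,0.6,0.6,0.6],
)

```text
time_s: 8.5
tool_pos: [0.45, -0.3516, 0.2647]
tool_rot: [-179.6, -0.3, 91.3]
force: [-0.1, 1.3, -0.2]
grip_width: 0.0521
grasp_force: 0.0
```

```bash
python3 - <<'E'
from h import *
o=env.get_obs();print(o['qpos'],o['tool_pos'],o['tool_rot'])
c=env.read_camera('top');w=env.read_camera('wrist')
a=crop(c['image'],262,198,438,306,4)
b=cv2.resize(w['image'],(0,0),fx=.5,fy=.5)
a=cv2.copyMakeBorder(a,0,598-a.shape[0],0,0,cv2.BORDER_CONSTANT);cv2.imwrite('pics/f1.png',a)
cv2.imwrite('pics/w1.png',w['image'])
E
```

```text
[ 67.20089961  19.36047435 -37.33088205 102.59659996  12.9963481
  62.8935772   26.62745475] [ 0.45000736 -0.35164895  0.26466585] [-179.62027919   -0.30237095   91.26360473]
```

View pics/w1.png

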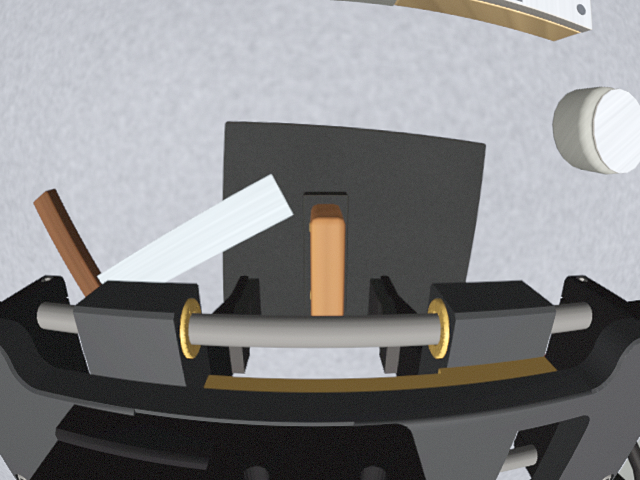

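View pics/f1.png

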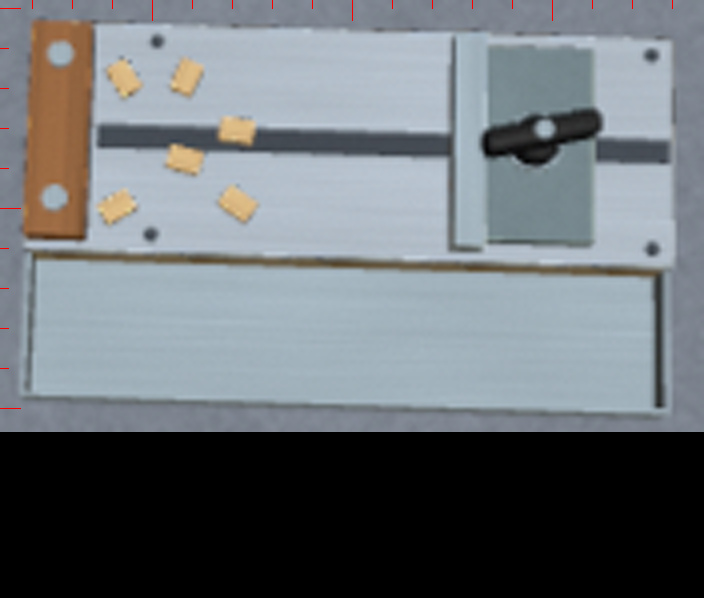

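The wrist view shows the gripper straddling the scraper grip. The top view shows the jaw fully back and the knob at about 100°. I'll add a delta calculator.

```bash
cat >> h.py <<'E'
from scipy.spatial.transform import Rotation as Ro
np.set_printoptions(precision=4,suppress=True)
def to(*targets):
    "targets (x,y,z,yaw): print successive tool-frame shifts (after turning) and turns"
    o=env.get_obs();p=np.array(o['tool_pos']);r=Ro.from_euler('xyz',o['tool_rot'],degrees=True)
    print('now',p,o['tool_rot'],'F',o['force'],'w',o['grip_width'],'t',o['time_s'])
    for x,y,z,w in targets:
        q=Ro.from_euler('xyz',[180,0,w],degrees=True); t=np.array([x,y,z])
        print((x,y,z,w),'turn',(r.inv()*q).as_rotvec(),'shift',q.inv().apply(t-p)); p,r=t,q
E
python3 - <<'E'
from h import *
to((.455,-.351,.2647,91.5),(.455,-.351,.21,91.5))
E
```

```text
now [ 0.4525 -0.3519  0.2692] [-179.9714   -0.0105   91.3566] F [0.6323 0.3669 0.6134] w 0.05226912402723934 t 8.6
(0.455, -0.351, 0.2647, 91.5) turn [-0.0005 -0.0002 -0.0025] shift [0.0008 0.0025 0.0045]
(0.455, -0.351, 0.21, 91.5) turn [0. 0. 0.] shift [ 0.     -0.      0.0547]
```

send_rows(
  xyz=[
    [0.001,0.0025,0.02],
    [0,0,0.02],
    [0,0,0.019],
    [0,0,0],
    [0,0,0],
    [0,0,0],
    [0,0,0],
    [0,0,0],
    [0,0,0],
    [0,0,-0.03],
    [0,0,-0.04],
    [0,0,-0.04],
    [0,0,0],
    [0,0,0],
  ],
  rotation=[
    [0,0,0],
    [0,0,0],
    [0,0,0],
    [0,0,0],
    [0,0,0],
    [0,0,0],
    [0,0,0],
    [0,0,0],
    [0,0,0],
    [0,0,0],
    [0,0,0],
    [0,0,0],
    [0,0,0],
    [0,0,0],
  ],
  jaw=[0.6,0.6,0.6,0.6,0,0,0,0,0,0,0,0,0,0],
  newtons=45,
)

```text
time_s: 10.0
tool_pos: [0.4552, -0.3506, 0.3204]
tool_rot: [180.0, 0.1, 91.4]
force: [-0.0, 0.5, -1.4]
grip_width: 0.0176
grasp_force: 44.9
```

```bash
python3 - <<'E'
from h import *
# pass near fence: scraper y from fence face: centre 42mm
ex=np.array([.9995,-.0314]);ey=np.array([.0314,.9995]);C=np.array([.5676,-.004])
P=lambda a,b:C+a*ex+b*ey
for b in(.103,.055,.005): print(b,P(.067,b),P(-.075,b))
h=.2545
a=P(.067,.102)
to((a[0],a[1],.32,88.2),(a[0],a[1],h,88.2))
E
```

```text
0.103 [0.6378 0.0968] [0.4959 0.1013]
0.055 [0.6363 0.0489] [0.4944 0.0533]
0.005 [ 0.6347 -0.0011] [0.4928 0.0034]
now [ 0.4552 -0.3506  0.3204] [179.9542   0.0878  91.3684] F [-0.0061  0.5028 -1.4012] w 0.017561178726699864 t 10.0
(np.float64(0.6377693), np.float64(0.09584519999999999), 0.32, 88.2) turn [0.0008 0.0015 0.0553] shift [0.4519 0.1684 0.0004]
(np.float64(0.6377693), np.float64(0.09584519999999999), 0.2545, 88.2) turn [0. 0. 0.] shift [ 0.     -0.      0.0655]
```

send_rows(
  xyz=[
    [0,0,-0.03],
    [0.0375,0.014,0],
    [0.0375,0.014,0],
    [0.0375,0.014,0],
    [0.0375,0.014,0],
    [0.0375,0.014,0],
    [0.0375,0.014,0],
    [0.0375,0.014,0],
    [0.0375,0.014,0],
    [0.0375,0.014,0],
    [0.0375,0.014,0],
    [0.0375,0.014,0],
    [0.0375,0.014,0],
    [0,0,0.04],
    [0,0,0.03],
    [0,0,0],
    [0,0,0],
  ],
  rotation=[
    [0,0,0.0553],
    [0,0,0],
    [0,0,0],
    [0,0,0],
    [0,0,0],
    [0,0,0],
    [0,0,0],
    [0,0,0],
    [0,0,0],
    [0,0,0],
    [0,0,0],
    [0,0,0],
    [0,0,0],
    [0,0,0],
    [0,0,0],
    [0,0,0],
    [0,0,0],
  ],
  jaw=[0,0,0,0,0,0,0,0,0,0,0,0,0,0,0,0,0],
)

```text
time_s: 11.7
tool_pos: [0.6367, 0.0937, 0.2783]
tool_rot: [-179.8, 0.0, 88.2]
force: [-0.4, 0.7, -1.4]
grip_width: 0.0177
grasp_force: 44.9
```

```bash
python3 - <<'E'
from h import *
to((.6377,.0938,.2545,88.2),(.4958,.0983,.2545,88.2))
E
```

```text
now [0.6367 0.0937 0.2783] [-179.8119    0.0074   88.2014] F [-0.4215  0.6581 -1.37  ] w 0.01773450468563102 t 11.7
(0.6377, 0.0938, 0.2545, 88.2) turn [-0.0033  0.0001  0.    ] shift [0.0002 0.001  0.0238]
(0.4958, 0.0983, 0.2545, 88.2) turn [0. 0. 0.] shift [ 0.    -0.142 -0.   ]
```

send_rows(
  xyz=[
    [0,0.001,0.012],
    [0,0,0.0118],
    [0,0,0],
    [0,-0.01,0],
    [0,-0.01,0],
    [0,-0.01,0],
    [0,-0.01,0],
    [0,-0.01,0],
    [0,-0.01,0],
    [0,-0.01,0],
    [0,-0.01,0],
    [0,-0.01,0],
    [0,-0.01,0],
    [0,-0.01,0],
    [0,-0.01,0],
    [0,-0.01,0],
    [0,-0.012,0],
    [0,0,0],
  ],
  rotation=[
    [-0.003,0,0],
    [0,0,0],
    [0,0,0],
    [0,0,0],
    [0,0,0],
    [0,0,0],
    [0,0,0],
    [0,0,0],
    [0,0,0],
    [0,0,0],
    [0,0,0],
    [0,0,0],
    [0,0,0],
    [0,0,0],
    [0,0,0],
    [0,0,0],
    [0,0,0],
    [0,0,0],
  ],
  jaw=[0,0,0,0,0,0,0,0,0,0,0,0,0,0,0,0,0,0],
)

```text
time_s: 13.5
tool_pos: [0.4953, 0.0987, 0.2563]
tool_rot: [179.8, 0.1, 88.2]
force: [-0.0, -0.2, 10.1]
grip_width: 0.0178
grasp_force: 44.9
```

```bash
python3 - <<'E'
from h import *
to()
c=env.read_camera('top');w=env.read_camera('wrist')
cv2.imwrite('pics/f2.png',np.vstack([crop(c['image'],262,198,438,306,3),cv2.resize(w['image'],(528,396))[:270]]))
E
```

```text
now [0.4953 0.0987 0.2563] [179.7742   0.0666  88.2183] F [-0.027  -0.1501 10.065 ] w 0.017838964761610388 t 13.5
```

View pics/f2.png

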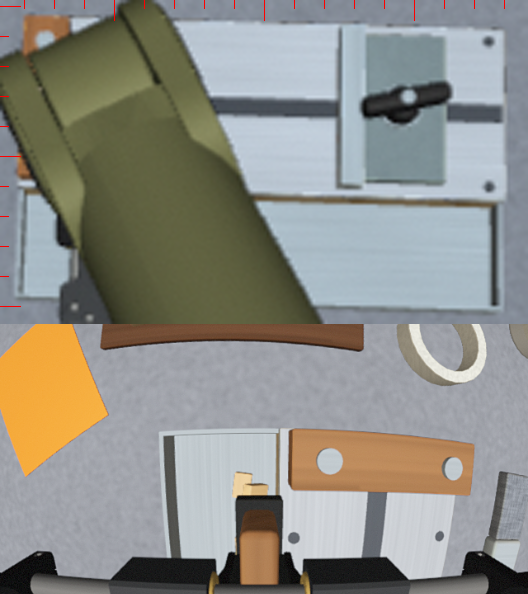

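send_rows(
  xyz=[
    [0,0,-0.04],
    [-0.012,0.036,0],
    [-0.012,0.036,0],
    [-0.012,0.036,0],
    [-0.012,0.034,0],
    [0,0,0.02],
    [0,0,0.019],
    [0,0,0],
    [0,-0.013,0],
    [0,-0.013,0],
    [0,-0.013,0],
    [0,-0.013,0],
    [0,-0.013,0],
    [0,-0.013,0],
    [0,-0.013,0],
    [0,-0.013,0],
    [0,-0.013,0],
    [0,-0.013,0],
    [0,-0.013,0],
    [0,0,0],
  ],
  rotation=[
    [0,0,0],
    [0,0,0],
    [0,0,0],
    [0,0,0],
    [0,0,0],
    [0,0,0],
    [0,0,0],
    [0,0,0],
    [0,0,0],
    [0,0,0],
    [0,0,0],
    [0,0,0],
    [0,0,0],
    [0,0,0],
    [0,0,0],
    [0,0,0],
    [0,0,0],
    [0,0,0],
    [0,0,0],
    [0,0,0],
  ],
  jaw=[0,0,0,0,0,0,0,0,0,0,0,0,0,0,0,0,0,0,0,0],
)

```text
time_s: 15.6
tool_pos: [0.4904, 0.0505, 0.2546]
tool_rot: [-179.8, 0.1, 88.2]
force: [0.6, -0.0, -0.9]
grip_width: 0.0176
grasp_force: 45.0
```

send_rows(
  xyz=[
    [0,0,-0.04],
    [-0.012,0.036,0],
    [-0.012,0.036,0],
    [-0.012,0.036,0],
    [-0.012,0.034,0],
    [0,0,0.02],
    [0,0,0.02],
    [0,0,0],
    [0,-0.013,0],
    [0,-0.013,0],
    [0,-0.013,0],
    [0,-0.013,0],
    [0,-0.013,0],
    [0,-0.013,0],
    [0,-0.013,0],
    [0,-0.013,0],
    [0,-0.013,0],
    [0,-0.013,0],
    [0,-0.013,0],
    [0,0,0],
  ],
  rotation=[
    [0,0,0],
    [0,0,0],
    [0,0,0],
    [0,0,0],
    [0,0,0],
    [0,0,0],
    [0,0,0],
    [0,0,0],
    [0,0,0],
    [0,0,0],
    [0,0,0],
    [0,0,0],
    [0,0,0],
    [0,0,0],
    [0,0,0],
    [0,0,0],
    [0,0,0],
    [0,0,0],
    [0,0,0],
    [0,0,0],
  ],
  jaw=[0,0,0,0,0,0,0,0,0,0,0,0,0,0,0,0,0,0,0,0],
)

```text
time_s: 17.6
tool_pos: [0.4894, 0.0026, 0.2558]
tool_rot: [-180.0, 0.1, 88.2]
force: [0.1, 0.2, -0.4]
grip_width: 0.0179
grasp_force: 45.0
```

```bash
python3 - <<'E'
from h import *
to((.4928,.0034,.37,88.2),(.455,-.351,.37,91.5))
E
```

```text
now [0.4894 0.0026 0.2558] [-179.97      0.0942   88.2107] F [ 0.1086  0.1526 -0.4372] w 0.01791245883311383 t 17.6
(0.4928, 0.0034, 0.37, 88.2) turn [-0.0005  0.0016  0.0002] shift [ 0.0009  0.0034 -0.1142]
(0.455, -0.351, 0.37, 91.5) turn [ 0.      0.     -0.0576] shift [-0.3533 -0.0471 -0.    ]
```

send_rows(
  xyz=[
    [0,0,-0.035],
    [0,0,-0.035],
    [-0.0353,-0.0044,0],
    [-0.0353,-0.0044,0],
    [-0.0353,-0.0044,0],
    [-0.0353,-0.0044,0],
    [-0.0353,-0.0044,0],
    [-0.0353,-0.0044,0],
    [-0.0353,-0.0044,0],
    [-0.0353,-0.0044,0],
    [-0.0353,-0.0044,0],
    [-0.0353,-0.0044,0],
    [0,0,0],
    [0,0,0],
  ],
  rotation=[
    [0,0,-0.0576],
    [0,0,0],
    [0,0,0],
    [0,0,0],
    [0,0,0],
    [0,0,0],
    [0,0,0],
    [0,0,0],
    [0,0,0],
    [0,0,0],
    [0,0,0],
    [0,0,0],
    [0,0,0],
    [0,0,0],
  ],
  jaw=[0,0,0,0,0,0,0,0,0,0,0,0,0,0],
)

```text
time_s: 19.0
tool_pos: [0.4562, -0.3524, 0.3257]
tool_rot: [179.9, -0.1, 91.4]
force: [0.7, 1.5, -1.3]
grip_width: 0.0176
grasp_force: 45.0
```

```bash
python3 - <<'E'
from h import *
to((.455,-.351,.214,91.5))
c=env.read_camera('top');s=env.read_camera('side')
cv2.imwrite('pics/f3.png',np.vstack([crop(c['image'],262,198,438,306,3),crop(s['image'],220,350,396,440,3)]))
E
```

```text
now [ 0.4562 -0.3524  0.3257] [179.861   -0.1005  91.3781] F [ 0.6988  1.4696 -1.2786] w 0.01763656548386441 t 19.0
(0.455, -0.351, 0.214, 91.5) turn [ 0.0024 -0.0018 -0.0021] shift [ 0.0015 -0.0012  0.1117]
```

View pics/f3.png

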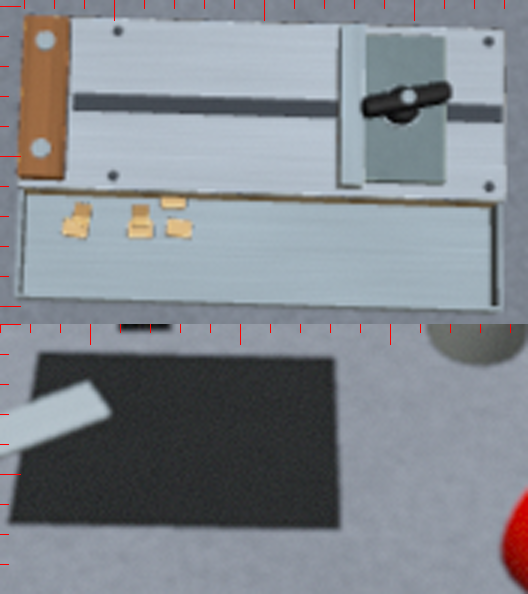

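Six chips are in the trough (crop pixels around (75–180, 200–230)), the bed is clean and the mat is free. I'll park the scraper a little farther from the saw tip.

send_rows(
  xyz=[
    [0.007,0.024,0.03],
    [0,0,0.03],
    [0,0,0.03],
    [0,0,0.018],
    [0,0,0.002],
    [0,0,0.0015],
    [0,0,0],
  ],
  rotation=[
    [0.002,-0.002,-0.002],
    [0,0,0],
    [0,0,0],
    [0,0,0],
    [0,0,0],
    [0,0,0],
    [0,0,0],
  ],
  jaw=[0,0,0,0,0,0,0],
)

```text
time_s: 19.8
tool_pos: [0.4811, -0.3438, 0.2164]
tool_rot: [179.9, 0.2, 91.7]
force: [0.4, 0.8, -2.0]
grip_width: 0.0177
grasp_force: 45.0
```

send_rows(
  xyz=[
    [0,0,0.001],
    [0,0,0.001],
    [0,0,0],
  ],
  rotation=[
    [0,0,0],
    [0,0,0],
    [0,0,0],
  ],
  jaw=[0,0,0],
)

```text
time_s: 20.1
tool_pos: [0.4804, -0.3442, 0.2135]
tool_rot: [179.9, 0.2, 91.6]
force: [-0.0, -0.2, -0.2]
grip_width: 0.0179
grasp_force: 45.0
```

send_rows(
  xyz=[
    [0,0,0.0012],
    [0,0,0],
    [0,0,0],
    [0,0,0],
    [0,0,0],
    [0,0,-0.04],
    [0,0,-0.04],
    [0,0,-0.04],
    [0,0,0],
  ],
  rotation=[
    [0,0,0],
    [0,0,0],
    [0,0,0],
    [0,0,0],
    [0,0,0],
    [0,0,0],
    [0,0,0],
    [0,0,0],
    [0,0,0],
  ],
  jaw=[0,0,0.7,0.7,0.7,0.7,0.7,0.7,0.7],
)

```text
time_s: 21.0
tool_pos: [0.4823, -0.3443, 0.3382]
tool_rot: [179.5, 0.5, 91.6]
force: [0.8, -0.8, -0.0]
grip_width: 0.0592
grasp_force: 0.0
```

```bash
cat >> h.py <<'E'
def blanks(z=.037,u0=90,u1=260,v0=160,v1=345,c=None):
    "light-wood patches: centre, yaw (of the long side, near x), size"
    c=c or env.read_camera('top'); s=8
    im=cv2.resize(c['image'][v0:v1,u0:u1],None,fx=s,fy=s,interpolation=cv2.INTER_CUBIC)
    h=cv2.cvtColor(im,cv2.COLOR_BGR2HSV); m=cv2.inRange(h,(8,50,165),(24,170,255))
    for k in cv2.findContours(m,cv2.RETR_EXTERNAL,cv2.CHAIN_APPROX_NONE)[0]:
        if cv2.contourArea(k)<60*s*s: continue
        W=np.array([p2w(c,u0+(a+.5)/s-.5,v0+(b+.5)/s-.5,z)[:2] for a,b in k[:,0]],np.float32)*1000
        (x,y),(w,d),a=cv2.minAreaRect(W)
        if w<d: w,d,a=d,w,a+90
        print('blank',np.array([x,y])/1e3,'yaw %.1f'%((a+90)%180-90),'size %.1f %.1f'%(w,d))
E
python3 - <<'E'
from h import *
to((.455,.28,.33,91.5))
blanks()
E
```

```text
now [ 0.4823 -0.3443  0.3382] [179.4748   0.5424  91.6255] F [ 0.8117 -0.832  -0.0475] w 0.0591855242282521 t 21.0
(0.455, 0.28, 0.33, 91.5) turn [0.0092 0.0095 0.0022] shift [ 0.6248 -0.011   0.0082]
blank [0.4292 0.2878] yaw 1.6 size 55.3 30.8
blank [0.4321 0.3963] yaw -11.1 size 55.4 31.7
blank [0.5346 0.3033] yaw -3.0 size 56.3 31.7
blank [0.5383 0.3639] yaw -9.7 size 55.8 31.5
```

send_rows(
  xyz=[
    [0.0396,-0.0022,0],
    [0.0396,-0.0022,0],
    [0.0396,-0.0022,0],
    [0.0396,-0.0022,0],
    [0.0396,-0.0022,0],
    [0.0396,-0.0022,0],
    [0.0396,-0.0022,0],
    [0.0396,-0.0022,0],
    [0.0396,-0.0022,0],
    [0.0396,-0.0022,0],
    [0.0396,-0.0022,0],
    [0.0396,-0.0022,0],
    [0.0396,-0.0022,0],
    [0.0396,-0.0022,0],
    [0.0396,-0.0022,0],
    [0.0396,-0.0022,0],
    [0,0,0.04],
    [0,0,0.03],
    [0,0,0],
    [0,0,0],
  ],
  rotation=[
    [0,0,0],
    [0,0,0],
    [0,0,0],
    [0,0,0],
    [0,0,0],
    [0,0,0],
    [0,0,0],
    [0,0,0],
    [0,0,0],
    [0,0,0],
    [0,0,0],
    [0,0,0],
    [0,0,0],
    [0,0,0],
    [0,0,0],
    [0,0,0],
    [0,0,0],
    [0,0,0],
    [0,0,0],
    [0,0,0],
  ],
  jaw=[0.7,0.7,0.7,0.7,0.7,0.7,0.7,1,1,1,1,1,1,1,1,1,1,1,1,1],
)

```text
time_s: 23.05
tool_pos: [0.4268, 0.2883, 0.26]
tool_rot: [-179.9, 0.1, 91.7]
force: [0.8, 0.4, 0.8]
grip_width: 0.087
grasp_force: 0.0
```

```bash
python3 - <<'E'
from h import *
# bed slots for blanks (TCP)
ex=np.array([.9995,-.0314]);ey=np.array([.0314,.9995]);C=np.array([.5676,-.004])
for b in(.124,.086,.048,.010): print(b,C+b*ey)
to((.4292,.2878,.196,91.6),(.4292,.2878,.3,91.6),(.5715,.1199,.3,88.2))
E
```

```text
0.124 [0.5715 0.1199]
0.086 [0.5703 0.082 ]
0.048 [0.5691 0.044 ]
0.01 [0.5679 0.006 ]
now [0.4268 0.2883 0.26  ] [-179.9426    0.1299   91.651 ] F [0.8453 0.3839 0.8134] w 0.08701852358452618 t 23.05
(0.4292, 0.2878, 0.196, 91.6) turn [-0.001   0.0023  0.0009] shift [-0.0006  0.0024  0.064 ]
(0.4292, 0.2878, 0.3, 91.6) turn [0. 0. 0.] shift [ 0.     0.    -0.104]
(0.5715, 0.1199, 0.3, 88.2) turn [ 0.     -0.      0.0593] shift [-0.1633  0.1475  0.    ]
```

send_rows(
  xyz=[
    [-0.0006,0.0024,0.03],
    [0,0,0.034],
    [0,0,0],
    [0,0,0],
    [0,0,0],
    [0,0,0],
    [0,0,0],
    [0,0,-0.03],
    [0,0,-0.04],
    [0,0,-0.034],
    [-0.0272,0.0246,0],
    [-0.0272,0.0246,0],
    [-0.0272,0.0246,0],
    [-0.0272,0.0246,0],
    [-0.0272,0.0246,0],
    [-0.0272,0.0246,0],
    [0,0,0],
    [0,0,0.03],
    [0,0,0.02],
    [0,0,0],
  ],
  rotation=[
    [-0.001,0.002,0.001],
    [0,0,0],
    [0,0,0],
    [0,0,0],
    [0,0,0],
    [0,0,0],
    [0,0,0],
    [0,0,0],
    [0,0,0],
    [0,0,0.0593],
    [0,0,0],
    [0,0,0],
    [0,0,0],
    [0,0,0],
    [0,0,0],
    [0,0,0],
    [0,0,0],
    [0,0,0],
    [0,0,0],
    [0,0,0],
  ],
  jaw=[1,1,1,0,0,0,0,0,0,0,0,0,0,0,0,0,0,0,0,0],
  newtons=30,
)

```text
time_s: 25.05
tool_pos: [0.5705, 0.1198, 0.2485]
tool_rot: [-179.8, 0.0, 88.2]
force: [0.0, -0.3, -0.7]
grip_width: 0.0003
grasp_force: 0.0
```

```bash
python3 - <<'E'
from h import *
to((.5715,.1199,.2355,88.2),(.5715,.1199,.3,88.2),(.5346,.3033,.3,87),(.5346,.3033,.26,87))
E
```

```text
now [0.5705 0.1198 0.2485] [-179.8442    0.0485   88.2014] F [ 0.0126 -0.2569 -0.7136] w 0.0003299299982768016 t 25.05
(0.5715, 0.1199, 0.2355, 88.2) turn [-0.0027  0.0008  0.    ] shift [0.0002 0.001  0.013 ]
(0.5715, 0.1199, 0.3, 88.2) turn [0. 0. 0.] shift [ 0.      0.     -0.0645]
(0.5346, 0.3033, 0.3, 87) turn [ 0.     -0.      0.0209] shift [ 0.1812 -0.0464 -0.    ]
(0.5346, 0.3033, 0.26, 87) turn [0. 0. 0.] shift [-0.   -0.    0.04]
```

The grip is empty, so the blank was missed or dropped. I'll look.

send_rows(
  xyz=[
    [0,0,-0.04],
    [-0.04,0,0],
    [-0.05,0,0],
    [-0.05,0,0],
    [-0.05,0,0],
    [0,0,0],
  ],
  rotation=[
    [0,0,0],
    [0,0,0],
    [0,0,0],
    [0,0,0],
    [0,0,0],
    [0,0,0],
  ],
  jaw=[1,1,1,1,1,1],
)

```text
time_s: 25.65
tool_pos: [0.5658, -0.079, 0.2916]
tool_rot: [179.8, 0.3, 87.4]
force: [1.1, 0.6, -0.4]
grip_width: 0.0404
grasp_force: 0.0
```

```bash
python3 - <<'E'
from h import *
to()
c=env.read_camera('top');cv2.imwrite('pics/f4.png',crop(c['image'],120,170,440,370,2)); blanks()
E
```

```text
now [ 0.5658 -0.079   0.2916] [179.8478   0.3008  87.4494] F [ 1.0791  0.5975 -0.4312] w 0.04044798764684698 t 25.65
blank [0.427  0.2864] yaw 1.5 size 55.8 31.4
blank [0.4321 0.3964] yaw -11.1 size 55.9 32.3
blank [0.5345 0.3034] yaw -3.0 size 56.6 32.1
blank [0.5383 0.3639] yaw -9.8 size 56.3 32.0
```

View pics/f4.png

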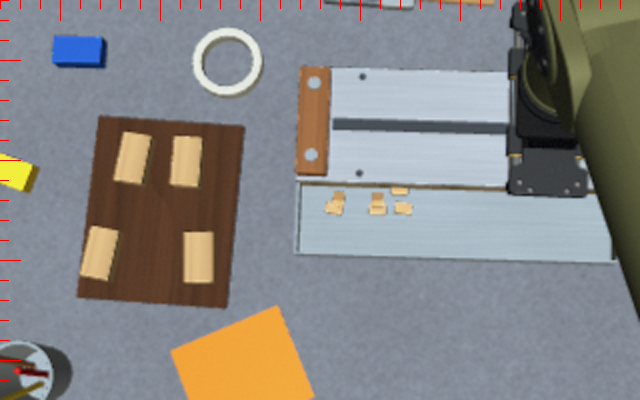

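The blank is still on its board at (198,257): I lifted before the fingers had closed. I'll retry with a smaller opening and a longer wait.

```bash
python3 - <<'E'
from h import *
to((.427,.2864,.31,91.5))
E
```

```text
now [ 0.5659 -0.0712  0.292 ] [179.8007   0.0139  87.967 ] F [-0.2556  0.9956  1.0021] w 0.048273690042032635 t 25.75
(0.427, 0.2864, 0.31, 91.5) turn [ 0.0035  0.0003 -0.0617] shift [ 0.3611 -0.1295 -0.018 ]
```

send_rows(
  xyz=[
    [0,0,-0.018],
    [0.0361,-0.013,0],
    [0.0361,-0.013,0],
    [0.0361,-0.013,0],
    [0.0361,-0.013,0],
    [0.0361,-0.013,0],
    [0.0361,-0.013,0],
    [0.0361,-0.013,0],
    [0.0361,-0.013,0],
    [0.0361,-0.013,0],
    [0.0361,-0.013,0],
    [0,0,0.04],
    [0,0,0.03],
    [0,0,0],
    [0,0,0],
  ],
  rotation=[
    [0.0035,0,-0.0617],
    [0,0,0],
    [0,0,0],
    [0,0,0],
    [0,0,0],
    [0,0,0],
    [0,0,0],
    [0,0,0],
    [0,0,0],
    [0,0,0],
    [0,0,0],
    [0,0,0],
    [0,0,0],
    [0,0,0],
    [0,0,0],
  ],
  jaw=[0.8,0.8,0.8,0.8,0.8,0.8,0.8,0.8,0.8,0.8,0.8,0.8,0.8,0.8,0.8],
)

```text
time_s: 27.25
tool_pos: [0.4239, 0.2887, 0.2399]
tool_rot: [-179.9, -0.0, 91.9]
force: [0.1, -0.6, 0.0]
grip_width: 0.0697
grasp_force: 0.0
```

```bash
python3 - <<'E'
from h import *
to((.427,.2864,.196,91.5),(.427,.2864,.3,91.5),(.5715,.1199,.3,88.2))
E
```

```text
now [0.4239 0.2887 0.2399] [-179.9072   -0.0469   91.8796] F [ 0.1099 -0.6387  0.0342] w 0.06973429494493123 t 27.25
(0.427, 0.2864, 0.196, 91.5) turn [-0.0016 -0.0008  0.0066] shift [-0.0023  0.003   0.0439]
(0.427, 0.2864, 0.3, 91.5) turn [0. 0. 0.] shift [-0.     0.    -0.104]
(0.5715, 0.1199, 0.3, 88.2) turn [ 0.     -0.      0.0576] shift [-0.1619  0.1497  0.    ]
```

send_rows(
  xyz=[
    [-0.0023,0.003,0.02],
    [0,0,0.026],
    [0,0,0],
    [0,0,0],
    [0,0,0],
    [0,0,0],
    [0,0,0],
    [0,0,0],
    [0,0,-0.03],
    [0,0,-0.04],
    [0,0,-0.036],
    [-0.027,0.025,0],
    [-0.027,0.025,0],
    [-0.027,0.025,0],
    [-0.027,0.025,0],
    [-0.027,0.025,0],
    [-0.027,0.025,0],
    [0,0,0.02],
    [0,0,0.02],
    [0,0,0],
  ],
  rotation=[
    [-0.001,0,0.006],
    [0,0,0],
    [0,0,0],
    [0,0,0],
    [0,0,0],
    [0,0,0],
    [0,0,0],
    [0,0,0],
    [0,0,0],
    [0,0,0],
    [0,0,0.0576],
    [0,0,0],
    [0,0,0],
    [0,0,0],
    [0,0,0],
    [0,0,0],
    [0,0,0],
    [0,0,0],
    [0,0,0],
    [0,0,0],
  ],
  jaw=[0.8,0.8,0.8,0,0,0,0,0,0,0,0,0,0,0,0,0,0,0,0,0],
)

```text
time_s: 29.25
tool_pos: [0.5714, 0.1169, 0.2567]
tool_rot: [-179.7, 0.1, 88.0]
force: [-0.4, -0.1, -0.9]
grip_width: 0.056
grasp_force: 30.0
```

```bash
python3 - <<'E'
from h import *
to((.5715,.1199,.2335,88.2),(.5715,.1199,.31,88.2),(.5345,.3034,.31,87),(.5345,.3034,.24,87))
E
```

```text
now [0.5714 0.1169 0.2567] [-179.7094    0.0504   88.0257] F [-0.3944 -0.0707 -0.9231] w 0.05604660928682956 t 29.25
(0.5715, 0.1199, 0.2335, 88.2) turn [-0.0051  0.0009 -0.003 ] shift [ 0.003  -0.      0.0232]
(0.5715, 0.1199, 0.31, 88.2) turn [0. 0. 0.] shift [ 0.      0.     -0.0765]
(0.5345, 0.3034, 0.31, 87) turn [ 0.     -0.      0.0209] shift [ 0.1813 -0.0466 -0.    ]
(0.5345, 0.3034, 0.24, 87) turn [0. 0. 0.] shift [-0.   -0.    0.07]
```

send_rows(
  xyz=[
    [0.003,0,0.012],
    [0,0,0.0112],
    [0,0,0],
    [0,0,0],
    [0,0,0],
    [0,0,0],
    [0,0,0],
    [0,0,-0.038],
    [0,0,-0.0385],
    [0.0302,-0.0078,0],
    [0.0302,-0.0078,0],
    [0.0302,-0.0078,0],
    [0.0302,-0.0078,0],
    [0.0302,-0.0078,0],
    [0.0302,-0.0078,0],
    [0,0,0.04],
    [0,0,0.03],
    [0,0,0],
    [0,0,0],
  ],
  rotation=[
    [-0.005,0,-0.003],
    [0,0,0],
    [0,0,0],
    [0,0,0],
    [0,0,0],
    [0,0,0],
    [0,0,0],
    [0,0,0],
    [0,0,0.021],
    [0,0,0],
    [0,0,0],
    [0,0,0],
    [0,0,0],
    [0,0,0],
    [0,0,0],
    [0,0,0],
    [0,0,0],
    [0,0,0],
    [0,0,0],
  ],
  jaw=[0,0,0,0.8,0.8,0.8,0.8,0.8,0.8,0.8,0.8,0.8,0.8,0.8,0.8,0.8,0.8,0.8,0.8],
)

```text
time_s: 31.15
tool_pos: [0.5353, 0.3042, 0.2423]
tool_rot: [179.8, -0.0, 87.0]
force: [-0.1, 0.5, 0.7]
grip_width: 0.0694
grasp_force: 0.0
```

```bash
python3 - <<'E'
from h import *
to((.5345,.3034,.194,87),(.5345,.3034,.3,87),(.5703,.082,.3,88.2)); c=env.read_camera('top');blanks(c=c)
print('bed');blanks(.076,262,438,190,262,c=c)
E
```

```text
now [0.5353 0.3042 0.2423] [179.77    -0.0058  87.0186] F [-0.0518  0.4522  0.6954] w 0.06938872021013223 t 31.15
(0.5345, 0.3034, 0.194, 87) turn [ 0.004  -0.0001  0.0003] shift [-0.0009 -0.0008  0.0483]
(0.5345, 0.3034, 0.3, 87) turn [0. 0. 0.] shift [ 0.     0.    -0.106]
(0.5703, 0.082, 0.3, 88.2) turn [-0.      0.     -0.0209] shift [-0.2202  0.0427  0.    ]
blank [0.4321 0.3964] yaw -10.9 size 56.0 32.3
bed
blank [0.5714 0.1219] yaw -1.7 size 56.6 32.6
blank [0.5686 0.1599] yaw -3.9 size 81.2 18.7
```

send_rows(
  xyz=[
    [-0.0009,-0.0008,0.024],
    [0,0,0.0243],
    [0,0,0],
    [0,0,0],
    [0,0,0],
    [0,0,0],
    [0,0,0],
    [0,0,0],
    [0,0,-0.03],
    [0,0,-0.04],
    [0,0,-0.036],
    [-0.0275,0.0053,0],
    [-0.0275,0.0053,0],
    [-0.0275,0.0053,0],
    [-0.0275,0.0053,0],
    [-0.0275,0.0053,0],
    [-0.0275,0.0053,0],
    [-0.0275,0.0053,0],
    [-0.0275,0.0053,0],
    [0,0,0.03],
  ],
  rotation=[
    [0.004,0,0],
    [0,0,0],
    [0,0,0],
    [0,0,0],
    [0,0,0],
    [0,0,0],
    [0,0,0],
    [0,0,0],
    [0,0,0],
    [0,0,0],
    [0,0,-0.021],
    [0,0,0],
    [0,0,0],
    [0,0,0],
    [0,0,0],
    [0,0,0],
    [0,0,0],
    [0,0,0],
    [0,0,0],
    [0,0,0],
  ],
  jaw=[0.8,0.8,0.8,0,0,0,0,0,0,0,0,0,0,0,0,0,0,0,0,0],
)

```text
time_s: 33.2
tool_pos: [0.573, 0.0774, 0.2725]
tool_rot: [179.5, 0.1, 87.8]
force: [0.1, 0.5, -0.8]
grip_width: 0.0559
grasp_force: 30.0
```

```bash
python3 - <<'E'
from h import *
env.read_camera('top');env.read_camera('top')
to((.5703,.082,.2335,88.2),(.5703,.082,.31,88.2),(.5383,.3639,.31,80.2),(.5383,.3639,.24,80.2))
E
```

```text
now [0.5688 0.0802 0.2668] [-179.705     0.0769   88.1011] F [ 0.1037 -0.1107 -0.9905] w 0.055745749651569726 t 33.3
(0.5703, 0.082, 0.2335, 88.2) turn [-0.0051  0.0013 -0.0017] shift [0.0019 0.0015 0.0333]
(0.5703, 0.082, 0.31, 88.2) turn [0. 0. 0.] shift [ 0.      0.     -0.0765]
(0.5383, 0.3639, 0.31, 80.2) turn [ 0.     -0.      0.1396] shift [ 0.2723 -0.0795 -0.    ]
(0.5383, 0.3639, 0.24, 80.2) turn [0. 0. 0.] shift [ 0.   -0.    0.07]
```

send_rows(
  xyz=[
    [0.0019,0.001,0.018],
    [0,0,0.0153],
    [0,0,0],
    [0,0,0],
    [0,0,0],
    [0,0,0],
    [0,0,0],
    [0,0,-0.038],
    [0,0,-0.0385],
    [0.034,-0.0099,0],
    [0.034,-0.0099,0],
    [0.034,-0.0099,0],
    [0.034,-0.0099,0],
    [0.034,-0.0099,0],
    [0.034,-0.0099,0],
    [0.034,-0.0099,0],
    [0.034,-0.0099,0],
    [0,0,0.04],
    [0,0,0.03],
    [0,0,0],
  ],
  rotation=[
    [-0.003,0,-0.001],
    [0,0,0],
    [0,0,0],
    [0,0,0],
    [0,0,0],
    [0,0,0],
    [0,0,0],
    [0,0,0],
    [0,0,0.14],
    [0,0,0],
    [0,0,0],
    [0,0,0],
    [0,0,0],
    [0,0,0],
    [0,0,0],
    [0,0,0],
    [0,0,0],
    [0,0,0],
    [0,0,0],
    [0,0,0],
  ],
  jaw=[0,0,0,0.8,0.8,0.8,0.8,0.8,0.8,0.8,0.8,0.8,0.8,0.8,0.8,0.8,0.8,0.8,0.8,0.8],
)

```text
time_s: 35.3
tool_pos: [0.5378, 0.3642, 0.2383]
tool_rot: [-179.9, 0.3, 80.3]
force: [-1.0, -1.3, -0.5]
grip_width: 0.0696
grasp_force: 0.0
```

```bash
python3 - <<'E'
from h import *
c=env.read_camera('top');blanks(c=c)
print('bed');blanks(.076,262,438,190,262,c=c);env.read_camera('top')
to((.5383,.3639,.194,80.2),(.5383,.3639,.3,80.2),(.5691,.044,.3,88.2))
w=env.read_camera('wrist');cv2.imwrite('pics/w5.png',w['image'])
E
```

```text
blank [0.4278 0.3972] yaw -10.9 size 47.2 32.3
bed
blank [0.57   0.0846] yaw -1.3 size 56.1 32.3
blank [0.5714 0.1219] yaw -1.7 size 56.6 32.6
blank [0.575  0.1603] yaw -5.9 size 118.4 23.0
now [0.5392 0.3654 0.243 ] [179.833   -0.0222  80.2479] F [ 0.3949 -0.0155  0.0639] w 0.06938883022769042 t 35.4
(0.5383, 0.3639, 0.194, 80.2) turn [ 0.0029 -0.0004  0.0008] shift [-0.0016 -0.0006  0.049 ]
(0.5383, 0.3639, 0.3, 80.2) turn [0. 0. 0.] shift [ 0.     0.    -0.106]
(0.5691, 0.044, 0.3, 88.2) turn [-0.      0.     -0.1396] shift [-0.3188  0.0408  0.    ]
```

send_rows(
  xyz=[
    [-0.0016,-0.0006,0.025],
    [0,0,0.024],
    [0,0,0],
    [0,0,0],
    [0,0,0],
    [0,0,0],
    [0,0,0],
    [0,0,0],
    [0,0,-0.03],
    [0,0,-0.04],
    [0,0,-0.036],
    [-0.0354,0.0045,0],
    [-0.0354,0.0045,0],
    [-0.0354,0.0045,0],
    [-0.0354,0.0045,0],
    [-0.0354,0.0045,0],
    [-0.0354,0.0045,0],
    [-0.0354,0.0045,0],
    [-0.0354,0.0045,0],
    [-0.0354,0.0045,0],
  ],
  rotation=[
    [0.003,0,0],
    [0,0,0],
    [0,0,0],
    [0,0,0],
    [0,0,0],
    [0,0,0],
    [0,0,0],
    [0,0,0],
    [0,0,0],
    [0,0,0],
    [0,0,-0.14],
    [0,0,0],
    [0,0,0],
    [0,0,0],
    [0,0,0],
    [0,0,0],
    [0,0,0],
    [0,0,0],
    [0,0,0],
    [0,0,0],
  ],
  jaw=[0.8,0.8,0.8,0,0,0,0,0,0,0,0,0,0,0,0,0,0,0,0,0],
)

```text
time_s: 37.45
tool_pos: [0.569, 0.043, 0.2999]
tool_rot: [179.9, 0.0, 88.3]
force: [0.2, -0.0, -0.4]
grip_width: 0.0559
grasp_force: 30.0
```

```bash
python3 - <<'E'
from h import *
env.read_camera('top');env.read_camera('top');c=env.read_camera('top');blanks(c=c)
env.read_camera('top');to((.5691,.044,.2335,88.2),(.5691,.044,.31,88.2),(.4321,.3964,.31,79),(.4321,.3964,.24,79))
E
```

```text
blank [0.4321 0.3965] yaw -11.3 size 56.1 32.6
now [0.5692 0.0433 0.2997] [179.9704  -0.0218  88.1461] F [-0.3384  0.6368 -0.1886] w 0.05583265760498408 t 37.65
(0.5691, 0.044, 0.2335, 88.2) turn [ 0.0005 -0.0004 -0.0009] shift [ 0.0007 -0.0001  0.0662]
(0.5691, 0.044, 0.31, 88.2) turn [0. 0. 0.] shift [ 0.      0.     -0.0765]
(0.4321, 0.3964, 0.31, 79) turn [ 0.     -0.      0.1606] shift [ 0.3198 -0.2017 -0.    ]
(0.4321, 0.3964, 0.24, 79) turn [0. 0. 0.] shift [ 0.   -0.    0.07]
```

send_rows(
  xyz=[
    [0.0007,0,0.035],
    [0,0,0.0312],
    [0,0,0],
    [0,0,0],
    [0,0,0],
    [0,0,0],
    [0,0,0],
    [0,0,-0.038],
    [0,0,-0.0385],
    [0.032,-0.0202,0],
    [0.032,-0.0202,0],
    [0.032,-0.0202,0],
    [0.032,-0.0202,0],
    [0.032,-0.0202,0],
    [0.032,-0.0202,0],
    [0.032,-0.0202,0],
    [0.032,-0.0202,0],
    [0.032,-0.0202,0],
    [0.032,-0.0202,0],
    [0,0,0.05],
  ],
  rotation=[
    [0,0,0],
    [0,0,0],
    [0,0,0],
    [0,0,0],
    [0,0,0],
    [0,0,0],
    [0,0,0],
    [0,0,0.08],
    [0,0,0.08],
    [0,0,0],
    [0,0,0],
    [0,0,0],
    [0,0,0],
    [0,0,0],
    [0,0,0],
    [0,0,0],
    [0,0,0],
    [0,0,0],
    [0,0,0],
    [0,0,0],
  ],
  jaw=[0,0,0,0.8,0.8,0.8,0.8,0.8,0.8,0.8,0.8,0.8,0.8,0.8,0.8,0.8,0.8,0.8,0.8,0.8],
)

```text
time_s: 39.65
tool_pos: [0.4289, 0.4056, 0.2663]
tool_rot: [179.6, -0.9, 79.6]
force: [0.8, 0.2, -0.0]
grip_width: 0.0697
grasp_force: 0.0
```

```bash
python3 - <<'E'
from h import *
for i in range(4): c=env.read_camera('top')
print('bed');blanks(.076,262,438,190,262,c=c)
to((.4321,.3964,.194,79),(.4321,.3964,.3,79),(.5679,.006,.3,88.2))
E
```

```text
bed
blank [0.57   0.0846] yaw -1.3 size 56.1 32.3
blank [0.5714 0.1219] yaw -1.7 size 56.5 32.6
blank [0.5622 0.1636] yaw -2.3 size 91.3 19.8
blank [0.5846 0.0235] yaw -0.1 size 55.0 32.5
now [0.4313 0.3969 0.2597] [-179.9631    0.0677   79.1124] F [ 0.2492 -0.7436  0.8977] w 0.06929186593804562 t 39.85
(0.4321, 0.3964, 0.194, 79) turn [-0.0006  0.0012  0.002 ] shift [-0.0003  0.0009  0.0657]
(0.4321, 0.3964, 0.3, 79) turn [0. 0. 0.] shift [ 0.     0.    -0.106]
(0.5679, 0.006, 0.3, 88.2) turn [ 0.      0.     -0.1606] shift [-0.3859  0.148   0.    ]
```

Blank 3 was knocked aside on the bed, to (0.585, 0.022). I'll set it right before placing the fourth.

```bash
python3 - <<'E'
from h import *
to((.4313,.3969,.31,79),(.5846,.0218,.31,90),(.5846,.0218,.28,90))
E
```

```text
now [0.4313 0.3969 0.2597] [-179.9631    0.0677   79.1124] F [ 0.2492 -0.7436  0.8977] w 0.06929186593804562 t 39.85
(0.4313, 0.3969, 0.31, 79) turn [-0.0006  0.0012  0.002 ] shift [-0.     -0.     -0.0503]
(0.5846, 0.0218, 0.31, 90) turn [-0.     0.    -0.192] shift [-0.3751  0.1533  0.    ]
(0.5846, 0.0218, 0.28, 90) turn [0. 0. 0.] shift [ 0.   -0.    0.03]
```

send_rows(
  xyz=[
    [0,0,-0.05],
    [0,0,0],
    [-0.0341,0.0139,0],
    [-0.0341,0.0139,0],
    [-0.0341,0.0139,0],
    [-0.0341,0.0139,0],
    [-0.0341,0.0139,0],
    [-0.0341,0.0139,0],
    [-0.0341,0.0139,0],
    [-0.0341,0.0139,0],
    [-0.0341,0.0139,0],
    [-0.0341,0.0139,0],
    [-0.0341,0.0139,0],
    [0,0,0.03],
    [0,0,0],
    [0,0,0],
  ],
  rotation=[
    [0,0,-0.096],
    [0,0,-0.096],
    [0,0,0],
    [0,0,0],
    [0,0,0],
    [0,0,0],
    [0,0,0],
    [0,0,0],
    [0,0,0],
    [0,0,0],
    [0,0,0],
    [0,0,0],
    [0,0,0],
    [0,0,0],
    [0,0,0],
    [0,0,0],
  ],
  jaw=[0.8,0.8,0.8,0.8,0.8,0.8,0.8,0.8,0.8,0.8,0.8,0.8,0.8,0.8,0.8,0.8],
)

```text
time_s: 41.45
tool_pos: [0.5849, 0.0228, 0.2814]
tool_rot: [179.9, -0.0, 90.1]
force: [-0.1, 0.3, 0.6]
grip_width: 0.0697
grasp_force: 0.0
```

```bash
python3 - <<'E'
from h import *
to((.5846,.0218,.233,90),(.5846,.0218,.238,90),(.5691,.0435,.238,88.2),(.5691,.0435,.2335,88.2))
E
```

```text
now [0.5849 0.0228 0.2814] [179.9252  -0.0384  90.1129] F [-0.0896  0.3097  0.6402] w 0.06966824685004828 t 41.45
(0.5846, 0.0218, 0.233, 90) turn [ 0.0013 -0.0007  0.002 ] shift [-0.001  -0.0003  0.0484]
(0.5846, 0.0218, 0.238, 90) turn [0. 0. 0.] shift [ 0.     0.    -0.005]
(0.5691, 0.0435, 0.238, 88.2) turn [ 0.     -0.      0.0314] shift [ 0.0212 -0.0162 -0.    ]
(0.5691, 0.0435, 0.2335, 88.2) turn [0. 0. 0.] shift [ 0.     -0.      0.0045]
```

send_rows(
  xyz=[
    [-0.001,0,0.024],
    [0,0,0.0244],
    [0,0,0],
    [0,0,0],
    [0,0,0],
    [0,0,0],
    [0,0,0],
    [0,0,0],
    [0,0,-0.008],
    [0.0106,-0.0081,0],
    [0.0106,-0.0081,0],
    [0,0,0],
    [0,0,0.0075],
    [0,0,0],
    [0,0,0],
    [0,0,0],
    [0,0,0],
    [0,0,0],
    [0,0,-0.038],
    [0,0,-0.038],
  ],
  rotation=[
    [0,0,0.002],
    [0,0,0],
    [0,0,0],
    [0,0,0],
    [0,0,0],
    [0,0,0],
    [0,0,0],
    [0,0,0],
    [0,0,0.0314],
    [0,0,0],
    [0,0,0],
    [0,0,0],
    [0,0,0],
    [0,0,0],
    [0,0,0],
    [0,0,0],
    [0,0,0],
    [0,0,0],
    [0,0,0],
    [0,0,0],
  ],
  jaw=[0.8,0.8,0.8,0,0,0,0,0,0,0,0,0,0,0,0.8,0.8,0.8,0.8,0.8,0.8],
)

```text
time_s: 43.45
tool_pos: [0.5689, 0.043, 0.3078]
tool_rot: [-179.9, -0.0, 88.2]
force: [1.4, 0.4, 0.0]
grip_width: 0.0693
grasp_force: 0.0
```

```bash
python3 - <<'E'
from h import *
for i in range(3): env.read_camera('top')
to((.4321,.3964,.31,79),(.4321,.3964,.24,79))
E
```

```text
now [0.5704 0.0437 0.3104] [179.6862  -0.0093  88.1875] F [-0.2982  0.0006  0.0004] w 0.06952955664504429 t 43.6
(0.4321, 0.3964, 0.31, 79) turn [ 0.0055 -0.0006  0.1604] shift [ 0.3199 -0.203   0.0004]
(0.4321, 0.3964, 0.24, 79) turn [0. 0. 0.] shift [ 0.   -0.    0.07]
```

send_rows(
  xyz=[
    [0,0,0],
    [0,0,0],
    [0.032,-0.0203,0],
    [0.032,-0.0203,0],
    [0.032,-0.0203,0],
    [0.032,-0.0203,0],
    [0.032,-0.0203,0],
    [0.032,-0.0203,0],
    [0.032,-0.0203,0],
    [0.032,-0.0203,0],
    [0.032,-0.0203,0],
    [0.032,-0.0203,0],
    [0,0,0.04],
    [0,0,0.03],
    [0,0,0],
    [0,0,0],
  ],
  rotation=[
    [0.005,0,0.08],
    [0,0,0.08],
    [0,0,0],
    [0,0,0],
    [0,0,0],
    [0,0,0],
    [0,0,0],
    [0,0,0],
    [0,0,0],
    [0,0,0],
    [0,0,0],
    [0,0,0],
    [0,0,0],
    [0,0,0],
    [0,0,0],
    [0,0,0],
  ],
  jaw=[0.8,0.8,0.8,0.8,0.8,0.8,0.8,0.8,0.8,0.8,0.8,0.8,0.8,0.8,0.8,0.8],
)

```text
time_s: 45.2
tool_pos: [0.4305, 0.3959, 0.2383]
tool_rot: [-179.7, 0.1, 79.0]
force: [0.3, 0.2, 1.0]
grip_width: 0.0696
grasp_force: 0.0
```

```bash
python3 - <<'E'
from h import *
c=env.read_camera('top');print('bed');blanks(.076,262,438,190,262,c=c);
to((.4321,.3964,.194,79),(.4321,.3964,.3,79),(.5679,.006,.3,88.2))
E
```

```text
bed
blank [0.5691 0.0457] yaw -0.7 size 55.7 32.7
blank [0.57   0.0846] yaw -1.4 size 56.1 32.3
blank [0.5714 0.1219] yaw -1.6 size 56.5 32.7
blank [0.5749 0.1599] yaw -6.6 size 118.5 23.0
now [0.4309 0.3963 0.2395] [-179.7472   -0.0349   79.0223] F [-0.0625  0.3085  0.2474] w 0.06965691109525354 t 45.25
(0.4321, 0.3964, 0.194, 79) turn [-0.0044 -0.0006  0.0004] shift [0.0003 0.0011 0.0455]
(0.4321, 0.3964, 0.3, 79) turn [0. 0. 0.] shift [ 0.     0.    -0.106]
(0.5679, 0.006, 0.3, 88.2) turn [ 0.      0.     -0.1606] shift [-0.3859  0.148   0.    ]
```

send_rows(
  xyz=[
    [0.0003,0.001,0.023],
    [0,0,0.0225],
    [0,0,0],
    [0,0,0],
    [0,0,0],
    [0,0,0],
    [0,0,0],
    [0,0,0],
    [0,0,-0.03],
    [0,0,-0.04],
    [0,0,-0.036],
    [-0.0429,0.0164,0],
    [-0.0429,0.0164,0],
    [-0.0429,0.0164,0],
    [-0.0429,0.0164,0],
    [-0.0429,0.0164,0],
    [-0.0429,0.0164,0],
    [-0.0429,0.0164,0],
    [-0.0429,0.0164,0],
    [-0.0429,0.0164,0],
  ],
  rotation=[
    [-0.003,0,0],
    [0,0,0],
    [0,0,0],
    [0,0,0],
    [0,0,0],
    [0,0,0],
    [0,0,0],
    [0,0,0],
    [0,0,0],
    [0,0,-0.08],
    [0,0,-0.08],
    [0,0,0],
    [0,0,0],
    [0,0,0],
    [0,0,0],
    [0,0,0],
    [0,0,0],
    [0,0,0],
    [0,0,0],
    [0,0,0],
  ],
  jaw=[0.8,0.8,0.8,0,0,0,0,0,0,0,0,0,0,0,0,0,0,0,0,0],
)

```text
time_s: 47.25
tool_pos: [0.5673, 0.0038, 0.2994]
tool_rot: [-179.9, 0.0, 88.2]
force: [0.5, 0.2, -0.3]
grip_width: 0.0559
grasp_force: 30.0
```

```bash
python3 - <<'E'
from h import *
for i in range(3): env.read_camera('top')
to((.5679,.006,.2335,88.2))
E
```

```text
now [0.568  0.0012 0.2987] [-179.8918    0.0329   87.7612] F [ 0.2876 -0.1589 -1.1875] w 0.05562653559250934 t 47.4
(0.5679, 0.006, 0.2335, 88.2) turn [-0.0019  0.0006 -0.0077] shift [ 0.0048 -0.0003  0.0652]
```

send_rows(
  xyz=[
    [0.0048,0,0.035],
    [0,0,0.0302],
    [0,0,0],
    [0,0,0],
    [0,0,0],
    [0,0,0],
    [0,0,0],
    [0,0,-0.038],
    [0,0,-0.0385],
    [-0.029,0,0],
    [-0.029,0,0],
    [-0.029,0,0],
    [-0.029,0,0],
    [0,0,0],
    [0,0,0],
  ],
  rotation=[
    [-0.002,0,-0.008],
    [0,0,0],
    [0,0,0],
    [0,0,0],
    [0,0,0],
    [0,0,0],
    [0,0,0],
    [0,0,0],
    [0,0,0],
    [0,0,-0.11],
    [0,0,-0.11],
    [0,0,0],
    [0,0,0],
    [0,0,0],
    [0,0,0],
  ],
  jaw=[0,0,0,0.6,0.6,0.6,0.6,0.6,0.6,0.6,0.6,0.6,0.6,0.6,0.6],
)

```text
time_s: 48.9
tool_pos: [0.5803, -0.1049, 0.3104]
tool_rot: [180.0, -0.0, 101.2]
force: [0.1, 1.0, -0.5]
grip_width: 0.0558
grasp_force: 30.0
```

```bash
python3 - <<'E'
from h import *
c=env.read_camera('top')
cv2.imwrite('pics/f6.png',crop(c['image'],120,170,440,370,2)); 
print('bed');blanks(.076,262,438,190,262,c=c)
to((.5666,-.1085,.31,101),(.5666,-.1085,.2634,101))
E
```

```text
bed
blank [0.5692 0.0458] yaw -0.1 size 55.6 32.7
blank [0.5701 0.0844] yaw -2.0 size 55.9 32.2
blank [0.5714 0.1219] yaw -1.7 size 56.5 32.6
blank [0.561 0.163] yaw -1.1 size 87.9 15.7
now [ 0.5802 -0.1036  0.3105] [179.9639  -0.0423 101.2888] F [-0.1958 -0.4507 -0.1521] w 0.05582182476909523 t 48.95
(0.5666, -0.1085, 0.31, 101) turn [ 0.0006 -0.0007  0.005 ] shift [-0.0022 -0.0143  0.0005]
(0.5666, -0.1085, 0.2634, 101) turn [0. 0. 0.] shift [ 0.     -0.      0.0466]
```

View pics/f6.png

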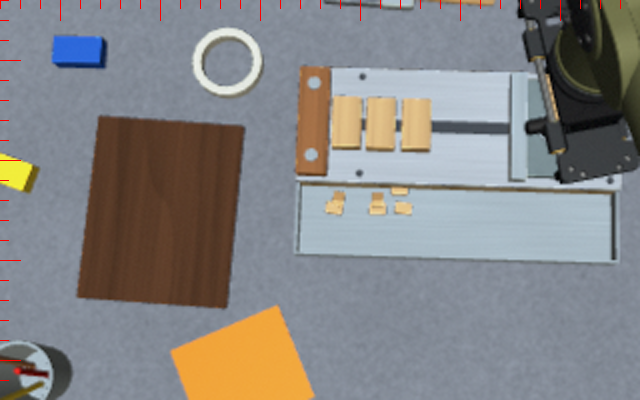

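The opening of 0.6 (52 mm) was narrower than the blank, so blank 4 is still held over the knob. I'll take it back and place it.

```bash
python3 - <<'E'
from h import *
to((.5679,.006,.31,88.2),(.5679,.006,.2335,88.2))
E
```

```text
now [ 0.5802 -0.1036  0.3105] [179.9639  -0.0423 101.2888] F [-0.1958 -0.4507 -0.1521] w 0.05582182476909523 t 48.95
(0.5679, 0.006, 0.31, 88.2) turn [ 0.0005 -0.0008  0.2284] shift [ 0.1092 -0.0158  0.0005]
(0.5679, 0.006, 0.2335, 88.2) turn [0. 0. 0.] shift [ 0.     -0.      0.0765]
```

send_rows(
  xyz=[
    [0,0,0],
    [0,0,0],
    [0.0273,-0.004,0],
    [0.0273,-0.004,0],
    [0.0273,-0.004,0],
    [0.0273,-0.004,0],
    [0,0,0.02],
    [0,0,0.02],
    [0,0,0],
    [0,0,0],
  ],
  rotation=[
    [0,0,0.114],
    [0,0,0.114],
    [0,0,0],
    [0,0,0],
    [0,0,0],
    [0,0,0],
    [0,0,0],
    [0,0,0],
    [0,0,0],
    [0,0,0],
  ],
  jaw=[0,0,0,0,0,0,0,0,0,0],
)

```text
time_s: 49.95
tool_pos: [0.5675, 0.0066, 0.2708]
tool_rot: [180.0, -0.0, 88.3]
force: [0.3, 1.5, -0.5]
grip_width: 0.0559
grasp_force: 30.0
```

```bash
python3 - <<'E'
from h import *
to((.5679,.006,.2335,88.2),(.5679,.006,.31,88.2),(.5666,-.1085,.31,101),(.5666,-.1085,.2634,101))
E
```

```text
now [0.5675 0.0066 0.2708] [179.9891  -0.0223  88.3186] F [ 0.2731  1.5356 -0.4688] w 0.05590353485387271 t 49.95
(0.5679, 0.006, 0.2335, 88.2) turn [ 0.0002 -0.0004  0.0021] shift [-0.0006  0.0004  0.0373]
(0.5679, 0.006, 0.31, 88.2) turn [0. 0. 0.] shift [ 0.      0.     -0.0765]
(0.5666, -0.1085, 0.31, 101) turn [ 0.      0.     -0.2234] shift [-0.1121 -0.0231 -0.    ]
(0.5666, -0.1085, 0.2634, 101) turn [0. 0. 0.] shift [ 0.     -0.      0.0466]
```

send_rows(
  xyz=[
    [-0.0006,0,0.019],
    [0,0,0.0183],
    [0,0,0],
    [0,0,0],
    [0,0,0],
    [0,0,0],
    [0,0,0],
    [0,0,-0.038],
    [0,0,-0.0385],
    [0,0,0],
    [0,0,0],
    [-0.028,-0.0058,0],
    [-0.028,-0.0058,0],
    [-0.028,-0.0058,0],
    [-0.028,-0.0058,0],
    [0,0,0],
    [0,0,0],
    [0,0,0],
  ],
  rotation=[
    [0,0,0.002],
    [0,0,0],
    [0,0,0],
    [0,0,0],
    [0,0,0],
    [0,0,0],
    [0,0,0],
    [0,0,0],
    [0,0,0],
    [0,0,-0.1117],
    [0,0,-0.1117],
    [0,0,0],
    [0,0,0],
    [0,0,0],
    [0,0,0],
    [0,0,0],
    [0,0,0],
    [0,0,0],
  ],
  jaw=[0,0,0,0.8,0.8,0.8,0.8,0.8,0.8,0.6,0.6,0.6,0.6,0.6,0.6,0.6,0.6,0.6],
)

```text
time_s: 51.75
tool_pos: [0.5661, -0.1083, 0.3098]
tool_rot: [180.0, -0.0, 101.0]
force: [-0.5, 0.3, 0.5]
grip_width: 0.0524
grasp_force: 0.0
```

```bash
python3 - <<'E'
from h import *
c=env.read_camera('top');print('bed');blanks(.076,262,438,190,262,c=c)
to((.5666,-.1085,.31,101),(.5666,-.1085,.2634,101))
E
```

```text
bed
blank [0.5668 0.0047] yaw -1.0 size 55.3 32.3
blank [0.5692 0.0458] yaw -0.1 size 55.6 32.7
blank [0.57   0.0844] yaw -2.2 size 56.1 32.2
blank [0.5714 0.1219] yaw -1.7 size 56.6 32.6
blank [0.5655 0.1611] yaw -2.8 size 77.9 12.8
now [ 0.5662 -0.108   0.3098] [179.9504  -0.0114 101.0171] F [-0.2944 -0.1355 -0.0695] w 0.05237735684835677 t 51.8
(0.5666, -0.1085, 0.31, 101) turn [ 0.0009 -0.0002  0.0003] shift [-0.0005  0.0003 -0.0002]
(0.5666, -0.1085, 0.2634, 101) turn [0. 0. 0.] shift [ 0.     -0.      0.0466]
```

send_rows(
  xyz=[
    [0,0,0.023],
    [0,0,0.0234],
    [0,0,0],
    [0,0,0],
    [0,0,0],
    [0,0,0],
    [0,0,0],
    [0,0,0],
    [0.0076,0.0017,0],
    [0.0076,0.0017,0],
    [0.0076,0.0017,0],
    [0.0076,0.0017,0],
    [0.0076,0.0017,0],
    [0.0076,0.0017,0],
    [0.0076,0.0017,0],
    [0.0076,0.0017,0],
    [0,0,0],
  ],
  rotation=[
    [0,0,0],
    [0,0,0],
    [0,0,0],
    [0,0,0],
    [0,0,0],
    [0,0,0],
    [0,0,0],
    [0,0,0],
    [0,0,0],
    [0,0,0],
    [0,0,0],
    [0,0,0],
    [0,0,0],
    [0,0,0],
    [0,0,0],
    [0,0,0],
    [0,0,0],
  ],
  jaw=[0.6,0.6,0.6,0,0,0,0,0,0,0,0,0,0,0,0,0,0],
  newtons=50,
)

```text
time_s: 53.5
tool_pos: [0.5689, -0.0456, 0.2635]
tool_rot: [179.7, -0.0, 101.0]
force: [6.1, 0.1, -3.7]
grip_width: 0.0136
grasp_force: 50.0
```

```bash
python3 - <<'E'
from h import *
to()
c=env.read_camera('top');print('bed');blanks(.076,262,438,190,262,c=c)
E
```

```text
now [ 0.5689 -0.0456  0.2635] [179.7291  -0.0237 100.9872] F [ 6.1071  0.1114 -3.7335] w 0.013594500288868269 t 53.5
bed
blank [0.5684 0.0524] yaw 87.2 size 96.9 57.2
blank [0.5714 0.1219] yaw -1.7 size 56.5 32.6
blank [0.5618 0.1636] yaw -2.1 size 90.4 20.1
```

send_rows(
  xyz=[
    [0.004,0.001,0],
    [0.004,0.001,0],
    [0.003,0.0007,0],
    [0.003,0.0007,0],
    [0,0,0],
  ],
  rotation=[
    [0,0,0],
    [0,0,0],
    [0,0,0],
    [0,0,0],
    [0,0,0],
  ],
  jaw=[0,0,0,0,0],
)

```text
time_s: 54.05
tool_pos: [0.5696, -0.0343, 0.2635]
tool_rot: [179.9, 0.2, 100.8]
force: [3.5, -5.2, -1.0]
grip_width: 0.0139
grasp_force: 50.0
```

send_rows(
  xyz=[
    [0.002,0.0004,0],
    [0.002,0.0004,0],
    [0.001,0.0002,0],
    [0,0,0],
    [0,0,0],
  ],
  rotation=[
    [0,0,0],
    [0,0,0],
    [0,0,0],
    [0,0,0],
    [0,0,0],
  ],
  jaw=[0,0,0,0,0],
)

```text
time_s: 54.55
tool_pos: [0.5698, -0.033, 0.2635]
tool_rot: [180.0, 0.6, 100.6]
force: [2.9, -14.0, 2.3]
grip_width: 0.0134
grasp_force: 50.0
```

```bash
python3 - <<'E'
from h import *
to()
c=env.read_camera('top');print('bed');blanks(.076,262,438,190,262,c=c)
E
```

```text
now [ 0.5698 -0.033   0.2635] [179.9989   0.5704 100.6429] F [  2.9079 -14.0215   2.2851] w 0.013372002017688902 t 54.55
bed
blank [0.5694 0.0785] yaw 87.6 size 129.6 57.3
blank [0.5611 0.1605] yaw -5.8 size 90.7 20.6
```

send_rows(
  xyz=[
    [0.002,0.0004,0],
    [0.002,0.0004,0],
    [0.001,0.0002,0],
    [0,0,0],
    [0,0,0],
    [0,0,0],
    [0,0,0],
    [0,0,0],
    [0,0,0],
    [0,0,0],
    [0,0,0],
    [0,0,0],
    [0,0,0],
  ],
  rotation=[
    [0,0,0],
    [0,0,0],
    [0,0,0],
    [0,0,0.1],
    [0,0,0.1],
    [0,0,0.1],
    [0,0,0.1],
    [0,0,0.1],
    [0,0,0.1],
    [0,0,0.1],
    [0,0,0.1],
    [0,0,0.1],
    [0,0,0],
  ],
  jaw=[0,0,0,0,0,0,0,0,0,0,0,0,0],
)

```text
time_s: 55.9
tool_pos: [0.5679, -0.031, 0.2634]
tool_rot: [179.6, 0.9, 48.8]
force: [-5.3, -20.7, 9.3]
grip_width: 0.0136
grasp_force: 50.0
```

send_rows(
  xyz=[
    [0,0,0],
    [0,0,0],
    [0,0,0],
    [0,0,0],
    [0,0,0],
    [0,0,0],
    [0,0,0],
    [0,0,0],
    [0,0,0],
    [0,0,0],
    [0,0,0],
  ],
  rotation=[
    [0,0,0.1],
    [0,0,0.1],
    [0,0,0.1],
    [0,0,0.1],
    [0,0,0.1],
    [0,0,0.1],
    [0,0,0.1],
    [0,0,0.1],
    [0,0,0.08],
    [0,0,0],
    [0,0,0],
  ],
  jaw=[0,0,0,0,0,0,0,0,0,0,0],
)

```text
time_s: 57.0
tool_pos: [0.567, -0.0288, 0.2634]
tool_rot: [179.3, 0.4, -1.4]
force: [-9.1, -15.8, 10.9]
grip_width: 0.0138
grasp_force: 50.0
```

```bash
python3 - <<'E'
from h import *
to();print(env.get_obs()['wrist_torque'],env.get_obs()['qpos'])
E
```

```text
now [ 0.567  -0.0288  0.2634] [179.316    0.4055  -1.4107] F [ -9.0818 -15.7806  10.904 ] w 0.013782390638406933 t 57.0
[-3.186   1.9255 -0.1544] [  39.0157   21.2457  -46.102   102.9594   17.6669   63.5715 -104.6799]
```

send_rows(
  xyz=[
    [0,0,0],
    [0,0,0],
    [0,0,0],
    [0,0,0],
  ],
  rotation=[
    [0,0,0.04],
    [0,0,0.04],
    [0,0,0.03],
    [0,0,0],
  ],
  jaw=[0,0,0,0],
)

```text
time_s: 57.4
tool_pos: [0.5671, -0.0285, 0.2634]
tool_rot: [179.2, 0.3, -7.5]
force: [-8.1, -15.8, 9.9]
grip_width: 0.0143
grasp_force: 50.0
```

```bash
python3 - <<'E'
from h import *
to();print(env.get_obs()['wrist_torque'])
E
```

```text
now [ 0.5671 -0.0285  0.2634] [179.2225   0.2814  -7.5015] F [ -8.0806 -15.7926   9.8785] w 0.014325191240704433 t 57.4
[-3.4309  1.7551  1.118 ]
```

The torque rose to 1.1 N·m, so the knob is at its stop. I'll release, lift away and check.

send_rows(
  xyz=[
    [0,0,0],
    [0,0,0],
    [0,0,0],
    [0,0,0],
    [0,0,0],
    [0,0,-0.03],
    [0,0,-0.04],
    [0,0,-0.04],
    [-0.02,0.04,0],
    [-0.02,0.04,0],
    [-0.02,0.04,0],
    [-0.02,0.04,0],
    [-0.01,0.04,0],
    [-0.01,0.04,0],
    [0,0.04,0],
    [0,0.04,0],
    [0,0,0],
  ],
  rotation=[
    [0,0,0],
    [0,0,0],
    [0,0,0],
    [0,0,0],
    [0,0,0],
    [0,0,0],
    [0,0,0],
    [0,0,0],
    [0,0,0],
    [0,0,0],
    [0,0,0],
    [0,0,0],
    [0,0,0],
    [0,0,0],
    [0,0,0],
    [0,0,0],
    [0,0,0],
  ],
  jaw=[0.6,0.6,0.6,0.6,0.6,0.6,0.6,0.6,0.6,0.6,0.6,0.6,0.6,0.6,0.6,0.6,0.6],
)

```text
time_s: 59.1
tool_pos: [0.4263, -0.3327, 0.3725]
tool_rot: [179.9, -0.0, -7.9]
force: [-0.2, -0.1, -0.7]
grip_width: 0.0524
grasp_force: 0.0
```

```bash
python3 - <<'E'
from h import *
to()
c=env.read_camera('top');s=env.read_camera('side');print('bed');blanks(.076,262,438,190,262,c=c)
cv2.imwrite('pics/f7.png',np.hstack([crop(c['image'],262,170,438,306,3),crop(s['image'],200,290,290,426,3)]))
E
```

```text
now [ 0.4263 -0.3327  0.3725] [179.9384  -0.0076  -7.8551] F [-0.169  -0.0605 -0.7188] w 0.05243677665157497 t 59.1
bed
blank [0.5697 0.078 ] yaw 87.1 size 129.1 56.9
```

View pics/f7.png

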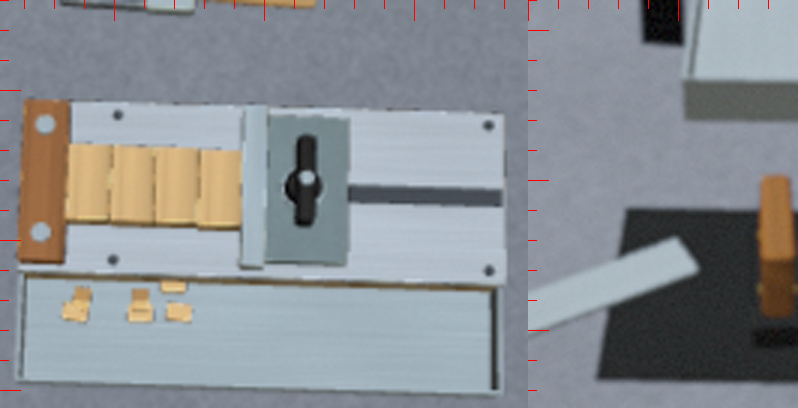

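The row of four is closed between fence and jaw, and the knob bar is aligned at tight (305,180). Six chips lie in the trough and the scraper stands upright on the mat (775,250), so I'm handing in.

```bash
python3 -c "
from cell import env
print(env.sign_off())"
```

```text
the job is handed in; nothing more can be done
None
```

I handed the job in after about 59 s of robot time: all six chips are in the trough, the scraper is upright on its mat, the four blanks are squeezed in one row against the fence, and the knob is tight at its stop.

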